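Load the sleeve fixture of the hardness-test bench

TASK

First take the T-handle key out of the fixture and hang it by its collar in the empty fork of the key rack, without knocking the keys on either side. Then push every flanged test sleeve that is on the bench, flange down, fully home on a spigot of the fixture, wide sleeves on the thick spigots and slim ones on the thin spigots, and only when all of them are seated swing the clamp lever right over to its other side. Leave everything else where it is.

Things in the scene. Friction and masses are not known exactly. Their poses are not given: they have to be found in the camera images.
- fixture: Fixed dark steel plate, 20 mm thick, yaw -0.2 to 0.2. Origin on the bench under the boss axis; plate from x -105 to +155, y -105 to +105 mm. At the origin a hollow steel boss, 44 mm diameter, bore 17 mm, from z 20 to 90 mm, holds the T-key at the start. Four spigots at x, y = +-57 mm; lever block at x 122, y 0.
- thick_spigot_1: Fixed upright solid steel spigot on the fixture plate, 30 mm diameter, 41 mm high, the top 10 mm tapered by 6 mm in radius as a lead-in. Origin: centre of its foot, on the plate's top face (20 mm above the bench); z up. Takes either of the wide sleeves. Which of the four corners it has varies.
- thick_spigot_2: Fixed upright solid steel spigot on the fixture plate, 30 mm diameter, 41 mm high, the top 10 mm tapered by 6 mm in radius as a lead-in. Origin: centre of its foot, on the plate's top face (20 mm above the bench); z up. Takes either of the wide sleeves. Which of the four corners it has varies.
- thin_spigot_1: Fixed upright solid steel spigot on the fixture plate, 20 mm diameter, 41 mm high, the top 10 mm tapered by 6 mm in radius as a lead-in. Origin: centre of its foot, on the plate's top face (20 mm above the bench); z up. Takes either of the slim sleeves. Which of the four corners it has varies.
- thin_spigot_2: Fixed upright solid steel spigot on the fixture plate, 20 mm diameter, 41 mm high, the top 10 mm tapered by 6 mm in radius as a lead-in. Origin: centre of its foot, on the plate's top face (20 mm above the bench); z up. Takes either of the slim sleeves. Which of the four corners it has varies.
- wide_sleeve_1: Loose flanged steel test sleeve (open at both ends), standing on its flange on the bench to the robot's right; 50 mm outside, 34 mm bore, foot flange 72 mm diameter, 8 mm thick (the wide kind), 52 mm tall, about 0.3 kg. Origin: centre of the flange's underside, z along its axis, flange down. Goes on either thick (30 mm) spigot. May be absent (None): three or four of the four sleeves are there.
- wide_sleeve_2: Loose flanged steel test sleeve (open at both ends), standing on its flange on the bench to the robot's right; 50 mm outside, 34 mm bore, foot flange 72 mm diameter, 8 mm thick (the wide kind), 52 mm tall, about 0.3 kg. Origin: centre of the flange's underside, z along its axis, flange down. Goes on either thick (30 mm) spigot. May be absent (None): three or four of the four sleeves are there.
- slim_sleeve_1: Loose flanged steel test sleeve (open at both ends), standing on its flange on the bench to the robot's right; 40 mm outside, 24 mm bore, foot flange 64 mm diameter, 8 mm thick (the slim kind), 52 mm tall, about 0.24 kg. Origin: centre of the flange's underside, z along its axis, flange down. Goes on either thin (20 mm) spigot. May be absent (None): three or four of the four sleeves are there.
- slim_sleeve_2: Loose flanged steel test sleeve (open at both ends), standing on its flange on the bench to the robot's right; 40 mm outside, 24 mm bore, foot flange 64 mm diameter, 8 mm thick (the slim kind), 52 mm tall, about 0.24 kg. Origin: centre of the flange's underside, z along its axis, flange down. Goes on either thin (20 mm) spigot. May be absent (None): three or four of the four sleeves are there.
- t_key: Loose T-handle key, 0.13 kg: steel shaft 12 mm diameter, round collar 38 mm diameter, 6 mm thick, black cross-bar 84 (along x) x 16 (y) x 18 mm. Origin: shaft axis at the collar's underside, z up. Shaft reaches 68 mm below it; bar centre is 45 mm above it. Starts in the fixture's boss, collar on the boss's top (90 mm above the bench); comes free when lifted 70 mm.
- rack: Fixed key rack, to the left: aluminium rail along its y, 270 mm long, on two posts and a base 8 mm thick; yaw -0.1 to 0.22. Four equal forks at y = -93, -31, 31, 93 mm, x = 0, 100 mm above the bench, open to -x (to the robot). Origin: on the bench under the middle of the forks. The rail's near face is at x = 28 mm, its top level with the prongs.
- fork_free: The empty fork, one of the middle two. Two level prongs along x, 20 mm apart, 10 mm wide, ending 34 mm towards -x in lips 6 mm high. Origin: midway between the prongs at their top face (100 mm above the bench), where the key's origin belongs; axes as the rack's. The key's shaft enters between the prongs from -x, collar above the lips, then is lowered until the collar lies on the prongs.
- hung_key_a: Loose key hanging by its 38 mm collar in another fork of the rack, same shaft and collar as the T-key, with a cross-bar 70 x 16 x 18 mm about along the rack's x, centred 45 mm above its origin (collar underside). It hangs 62 mm from the next fork. Not to be disturbed.
- hung_key_b: Loose key hanging by its 38 mm collar in another fork of the rack, same shaft and collar as the T-key, with an upright round wooden grip of 26 mm diameter, 35 mm tall, from 30 to 65 mm above the origin, centred 45 mm above its origin (collar underside). It hangs 62 mm from the next fork. Not to be disturbed.
- hung_key_c: Loose key hanging by its 38 mm collar in another fork of the rack, same shaft and collar as the T-key, with a cross-bar 78 x 16 x 18 mm about along the rack's x, centred 45 mm above its origin (collar underside). It hangs 62 mm from the next fork. Not to be disturbed.
- clamp_lever (a joint): Clamp lever on a grey block (70 x 50 x 25 mm) on the fixture plate, beyond the spigots. Angle in rad: starts at 0 to 0.25 (leaning to the fixture's -y), 0.6 upright, 1.2 fully over to the fixture's +y; clamped above 1.0. Axis along the fixture's x, 42 mm above the bench; light friction (about 1 N at the knob), stays where left.
- clamp_lever_tip (a point): Centre of the lever's round black knob, 26 mm diameter, 90 mm from the lever's axis on a 10 mm rod; 116 mm above the bench at either end of its swing, 132 mm when upright.
- ref_block: Bystander: loose steel disc, 40 mm diameter, 12 mm high, lying among the sleeves. Origin under its centre. Leave it.
- billet: Bystander: loose solid dark steel cylinder without a bore, 40 mm diameter, 45 mm high. Leave it.
- test_block: Bystander: loose steel block 60 x 50 x 30 mm in front of the rack. Leave it.
- loupe: Bystander: loose black loupe, 44 mm diameter, 45 mm high, standing in front of the rack. Leave it.
Mind the look-alikes: they are no part of the job. What is shaped like the slim_sleeve_2 but brown or orange is not meant.

How it is judged:
By the outcome, as a careful person would: the job done as asked, in the order asked, and still so for the second after the job is handed in, with the robot touching nothing.
Of wide_sleeve_1, wide_sleeve_2, slim_sleeve_1, slim_sleeve_2 only 3 to 4 are there at a start; the rules pass over those that are not, and their reading is None.
At some moment in a run one of wide_sleeve_1, wide_sleeve_2, slim_sleeve_1, slim_sleeve_2 may be knocked a few centimetres aside while the robot is not near it.
It also fails if it takes over 210 s, if anything falls off the work surface, if the arm or the gripper's body presses on something with over 40 N, if the wrist force passes 120 N, or if a joint passes its speed limit or range.

ROBOT

A 6-joint arm with a two-finger parallel gripper is mounted at the origin on the work surface. World frame = base frame: x ahead of the robot, y to its left, z up, the work surface at z = 0. Lengths are in mm, angles in rad, forces in N, time in s.
With the tool pointing down it reaches from about 275 to 1000 mm from the base axis. Payload 8.4 kg.
Tool frame: the origin (TCP) lies midway between the tips of the shut fingers; the grasp point (between the pads) lies 19 mm behind it; z points along the fingers, y is the line along which they close (so a half turn about z gives the same grasp; the last joint's range is limited). The gripper opens to 85 mm and grips with 20 to 120 N. Pads are 22 mm wide; open, the fingers measure 114 mm over their backs; the gripper's body (76 mm by 85 mm) begins 54 mm behind the grasp point. The pads swing forward as they close: fully open they stand 13 mm farther back than shut.
Start: joints at [-1.204, 0.353, 1.633, -0, 1.155, -0.002], TCP at [225.309, -582.978, 231.281] pointing down, gripper open.
Joint ranges: [-2.63, 2.63], [-0.92, 2.1], [0.06, 2.66], [-1.3, 4.44], [0, 2.69], [-3.02, 3.02]. Speed limits (rad/s): [2.22, 2.22, 2.79, 3.14, 3.14, 3.14].

INTERFACE

Orientations are given as [roll, pitch, yaw] about the fixed x, y, z axes, in that order (R = Rz(yaw) Ry(pitch) Rx(roll)).
In Python, from rig import telemetry, optics, r gives the robot as it stands.
- The arm moves only by the tool play_rows, never from a script. Its arguments are lists of equal length, an entry for each row: "dp": the shift along the tool's x, y, z in units of 40 mm (1.0 is 40 mm), a list of three; "rot": the turn, a rotation vector about the tool's x, y, z in units of 6 degrees (1.0 is 6 degrees), a list of three. In form: {"dp": [[tx, ty, tz], ...], "rot": [[ax, ay, az], ...]}. A call has 1 to 5 rows; each row is the pose to reach, as a shift and turn from the pose commanded when the call began, along the tool's axes at that moment; what a row does not reach only later rows make up. A row lasts 1/12 s, in which the tool goes at most 41.7 mm and 7.16 degrees, less where a joint would pass 70% of its speed; a pose out of reach is approached as far as the arm can. A call with a gripper value outside its range is refused whole. "fingers" is the opening, from 0 (shut) to 1 (fully open), set as the call begins (left out, the last holds). The fingers move at their own pace and stop on an object; "grip_force" is the grip in N (left out, the last holds). Time passes only in rows, so rows that repeat a pose let the fingers close. It gives the time, the measured TCP pose, the force, the opening and the grip force at its end, in the units of the state.
- telemetry.sense(): the state, without advancing time (a new reading comes with each control period).
- optics.grab_frame(name): name is "scene" or "top"; returns a dict with "color" (420x560x3 uint8, red, green, blue), "mtx" (3x3 intrinsics, pixels), "R" (3x3) and "t" (3): a world point X has camera coordinates R X + t. Camera axes: x right, y down, z forward; pixel columns grow to the right and rows downward; lengths in mm; the calibration is good to about 2 mm. A picture is of the moment at which its call begins. There is no depth.
- r.sign_off(): hands the job in; it is judged then, once.
The state is a dict: "clock": time; "qpos": joint angles; "qvel": joint speeds; "joint_efforts": joint torques, N m; "eef_pos": TCP position; "tcp_rot": TCP orientation; "contact_force": force on the tool from outside, world axes, zero at the start; "wrist_torque": the same for the moment, N m; "opening": opening from 0.0 (shut) to 1.0 (fully open); "grasp_force": force on a finger pad.
Only numpy, scipy, OpenCV 4.12 (cv2) and the standard library are available. Lean on these libraries where they do the work, as an engineer would, in place of code of your own. Each camera call takes 0.05 s, during which the arm holds its last target. There are 200 camera calls.

## Working session

There is one attempt and no reset: what is moved stays moved. The work goes in short steps, Python scripts to look and compute and a tool call to move; the robot and the scene stay as the last step left them, time stands still between calls to the robot, and variables do not carry over. Pictures are saved under pics/ and viewed, at most 14 in all, crops included, and the job is handed in when it is done.

Besides the shell and the picture viewer there is one more tool, called after "Emit:" as name(argument=value, ...), one argument or row to a line, values as JSON. play_rows: Moves the arm, as the interface text tells. Its arguments: {"type":"object","properties":{"dp":{"type":"array"},"rot":{"type":"array"},"fingers":{"type":"number"},"grip_force":{"type":"number"}},"required":["dp","rot"]}

```bash
ls; mkdir -p pics; python3 - <<'E'
from rig import telemetry, optics, r
import cv2,numpy as np
print(telemetry.sense())
for n in("scene","top"):
    f=optics.grab_frame(n)
    cv2.imwrite(f"pics/{n}0.png",cv2.resize(f["color"][:,:,::-1],(784,588)))
    np.savez(f"pics/{n}0.npz",**f)
    print(n,f["mtx"],f["R"],f["t"], -f["R"].T@f["t"])
E
```

```text
pics
{'clock': 0.0, 'qpos': array([-1.20442562e+00,  3.53645439e-01,  1.63417075e+00,  2.11323418e-05,
        1.15518643e+00, -2.41682772e-03]), 'qvel': array([-0.00032615, -0.00038818,  0.00169619, -0.00038196,  0.00202977,
       -0.00039202]), 'joint_efforts': array([ 1.05173338e-03, -6.05251122e+01, -3.42070162e+01,  1.63199065e-04,
        9.29531758e-03, -2.27355406e-05]), 'eef_pos': array([ 225.12266509, -582.5191382 ,  230.54770557]), 'tcp_rot': array([-3.14018274e+00, -2.27288786e-05,  3.68778970e-01]), 'contact_force': array([-0.45558519,  0.02366136, -0.35427868]), 'wrist_torque': array([ 0.02812226, -0.02156167, -0.02544325]), 'grasp_force': 0.0, 'opening': 0.995248174078792}
scene [[501.92958691   0.         266.70166829]
 [  0.         501.92958691 203.40628952]
 [  0.           0.           1.        ]] [[ 6.25622776e-01  7.80125716e-01 -9.19999472e-05]
 [ 4.81508991e-01 -3.86239507e-01 -7.86745280e-01]
 [-6.13795759e-01  4.92161467e-01 -6.17277779e-01]] [-271.89439428 -188.33834191 1634.26569121] [1263.8952811  -664.95449992  860.59658004]
top [[429.79988243   0.         287.17543202]
 [  0.         429.79988243 205.54593017]
 [  0.           0.           1.        ]] [[-0.01373634 -0.9997254  -0.01898539]
 [-0.99863985  0.01467156 -0.0500319 ]
 [ 0.0502967   0.01827231 -0.99856716]] [ -24.80260505  522.58124996 1076.43642898] [ 467.38856062  -52.13185477 1100.56890778]
```

View pics/scene0.png

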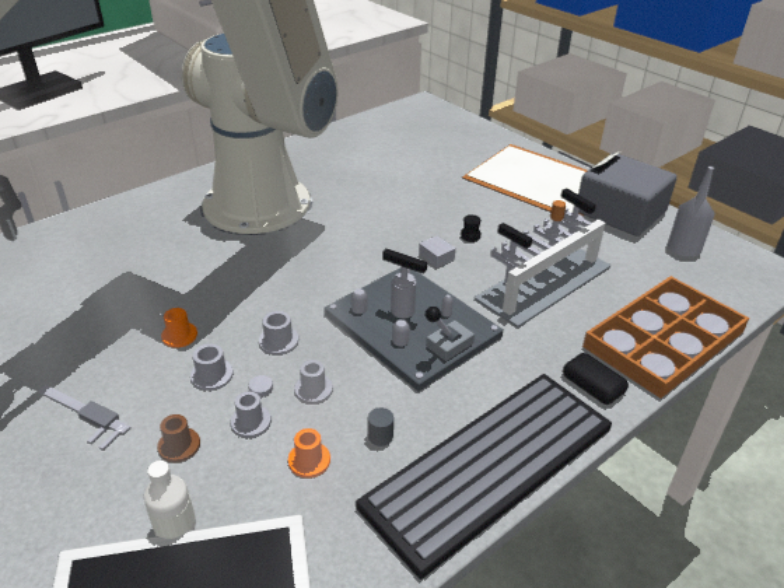

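View pics/top0.png

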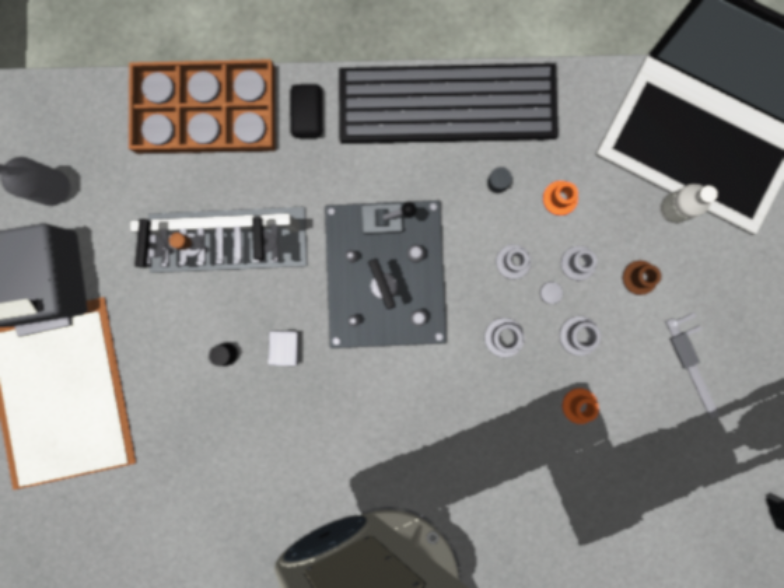

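```bash
cat > h.py <<'E'
import numpy as np,cv2
from rig import telemetry,optics,r
def grab(n,save=None):
    f=optics.grab_frame(n)
    if save: np.savez(f"pics/{save}.npz",**f)
    return f
def ray(f,p):
    d=f["R"].T@np.linalg.inv(f["mtx"])@np.array([p[0],p[1],1.]); c=-f["R"].T@f["t"]; return c,d
def onz(f,p,z):
    c,d=ray(f,p); return c+d*(z-c[2])/d[2]
def tri(f,p,g,q):
    c1,d1=ray(f,p);c2,d2=ray(g,q);d1/=np.linalg.norm(d1);d2/=np.linalg.norm(d2)
    s=np.linalg.lstsq(np.c_[d1,-d2],c2-c1,rcond=None)[0]
    a=c1+d1*s[0];b=c2+d2*s[1]; return (a+b)/2,np.linalg.norm(a-b)
def proj(f,X):
    u=f["mtx"]@(f["R"]@np.asarray(X,float)+f["t"]); return u[:2]/u[2]
def crop(f,x0,y0,x1,y1,k,name,pts=()):
    im=cv2.resize(f["color"][y0:y1,x0:x1,::-1],None,fx=k,fy=k,interpolation=cv2.INTER_CUBIC).copy()
    for p in pts: cv2.drawMarker(im,tuple(int(round((p[i]-(x0,y0)[i]+.5)*k)) for i in(0,1)),(0,255,0),0,9,1)
    for x in range(x0-x0%20+20,x1,20): cv2.putText(im,str(x),(int((x-x0+.5)*k),9),0,.35,(0,0,255));cv2.line(im,(int((x-x0+.5)*k),10),(int((x-x0+.5)*k),16),(0,0,255))
    for y in range(y0-y0%20+20,y1,20): cv2.putText(im,str(y),(0,int((y-y0+.5)*k)),0,.35,(0,0,255));cv2.line(im,(24,int((y-y0+.5)*k)),(30,int((y-y0+.5)*k)),(0,0,255))
    cv2.imwrite(f"pics/{name}.png",im)
E
python3 - <<'E'
from h import *
T=dict(np.load("pics/top0.npz"));S=dict(np.load("pics/scene0.npz"))
crop(T,90,138,320,255,3.4,"ct");crop(S,225,125,445,280,3.6,"cs")
hsv=cv2.cvtColor(T["color"],cv2.COLOR_RGB2HSV)
# plate
m=cv2.inRange(T["color"],(0,0,0),(95,95,95)); m[:, :225]=0;m[:,325:]=0;m[:138]=0;m[255:]=0
m=cv2.morphologyEx(m,cv2.MORPH_CLOSE,np.ones((9,9)))
c=max(cv2.findContours(m,0,1)[0],key=cv2.contourArea)
q=np.array([onz(T,p[0],20)[:2] for p in c],np.float32)
rc=cv2.minAreaRect(q);print("plate",rc,cv2.boxPoints(rc).round(0).tolist())
for p in [(367,187),(412,188),(360,241),(414,240),(393,209)]:
    print(p,T["color"][p[1],p[0]],T["color"][p[1]+12,p[0]+20],onz(T,p,52).round(0))
for p in [(148,262),(176,247),(223,281),(198,236)]: print(onz(S,(p[0],p[1]),52).round(0))
E
```

```text
plate ((550.5089111328125, -21.36212921142578), (253.5143280029297, 171.39051818847656), 2.0713846683502197) [[421.0, 60.0], [427.0, -112.0], [680.0, -102.0], [674.0, 69.0]]
(367, 187) [143 144 144] [162 162 161] [ 563. -228.   52.]
(412, 188) [176 176 182] [164 164 163] [ 559. -337.   52.]
(360, 241) [156 157 156] [158 159 158] [ 432. -208.   52.]
(414, 240) [161 163 161] [168 168 168] [ 432. -339.   52.]
(393, 209) [185 184 191] [164 164 163] [ 508. -290.   52.]
[ 459. -366.   52.]
[ 456. -290.   52.]
[ 614. -266.   52.]
[ 456. -229.   52.]
```

View pics/ct.png

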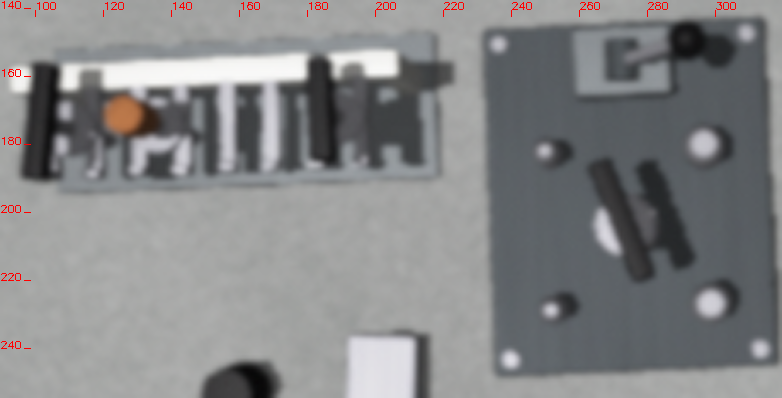

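View pics/cs.png

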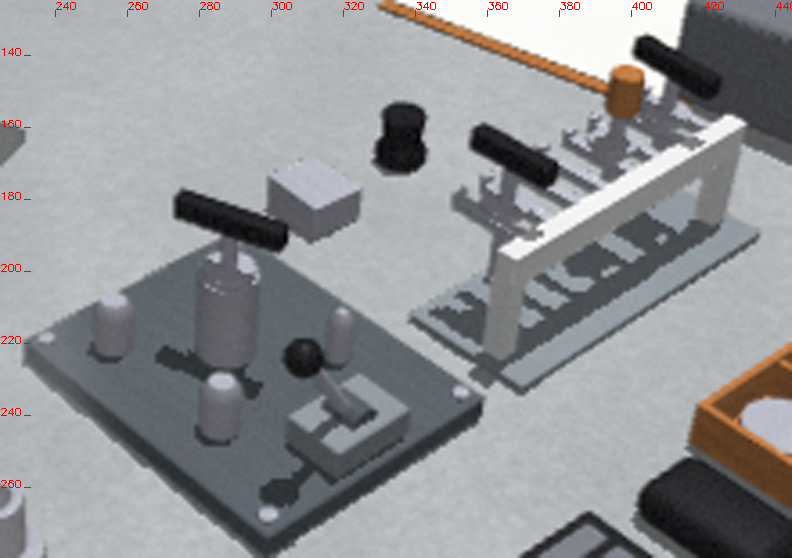

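```bash
python3 - <<'E'
from h import *
T=dict(np.load("pics/top0.npz"));S=dict(np.load("pics/scene0.npz"))
def blob(f,x0,y0,x1,y1,lo,hi,inv=False):
    g=f["color"][y0:y1,x0:x1].max(2); m=((g>=lo)&(g<=hi)).astype(np.uint8)
    n,l,s,c=cv2.connectedComponentsWithStats(m); k=1+np.argmax(s[1:,4]); i=np.argwhere(l==k)[:,::-1]
    v=np.linalg.svd(i-i.mean(0),full_matrices=False)[2][0]; pr=(i-i.mean(0))@v
    return c[k]+[x0,y0],s[k,4],c[k]+[x0,y0]+v*pr.max(),c[k]+[x0,y0]+v*pr.min()
# screws
pts=[]
for p in [(234,150),(307,147),(311,241),(238,244)]:
    c=blob(T,p[0]-4,p[1]-4,p[0]+5,p[1]+5,125,255)[0]; P=onz(T,c,20);pts.append(P[:2]);print("screw",c.round(1),P.round(1))
p=np.array(pts);print("plate ctr",p.mean(0),"yaws",[np.degrees(np.arctan2(*(b-a)[::-1])).round(1) for a,b in((p[3],p[0]),(p[2],p[1]),(p[1],p[0]),(p[2],p[3]))],np.linalg.norm(p[0]-p[1]),np.linalg.norm(p[0]-p[3]))
for n,a in(("th1",(297,180)),("th2",(299,227)),("tn1",(249,182)),("tn2",(251,229))):
    c,s,_,_=blob(T,a[0]-7,a[1]-7,a[0]+8,a[1]+8,140,255);print(n,c.round(1),s,onz(T,c,61).round(1))
for n,A,B in(("tkey",(256,182,278,222),(270,174,308,200)),("knob",(284,145,297,157),(300,212,315,232)),("barA",(178,152,188,187),(352,154,384,180)),("barC",(96,154,108,192),(398,130,424,156))):
    a=blob(T,*A,0,45);b=blob(S,*B,0,60);P,e=tri(T,a[0],S,b[0])
    print(n,a[0].round(1),a[1],b[0].round(1),b[1],P.round(1),e.round(1))
    for q in a[2:]: print("  end",q.round(1),onz(T,q,P[2]).round(1))
def om(f,x0,y0,x1,y1):
    h=cv2.cvtColor(f["color"],cv2.COLOR_RGB2HSV)[y0:y1,x0:x1]; i=np.argwhere((h[...,1]>110))[:,::-1];return i.mean(0)+[x0,y0]
a=om(T,115,160,135,182);b=om(S,392,142,406,160);print("grip",a,b,tri(T,a,S,b))
# rack base / rail
for q in [(12,85),(400,52),(400,75)]: print("rail",onz(T,(90+q[0]/3.4-.5,138+q[1]/3.4-.5),100).round(1))
for x in(156,169): print("lip end",onz(T,(x,188),106).round(1))
crop(T,345,165,435,255,6.2,"st");crop(S,130,215,250,315,6.0,"ss")
E
```

```text
screw [236.  150.6] [663.4  95.6  20. ]
screw [309.1 147.2] [668.9 -89.9  20. ]
screw [313.  240.3] [433.7 -95.8  20. ]
screw [237.9 243.7] [427.6  92.8  20. ]
plate ctr [548.40202994   0.67296779] yaws [np.float64(0.7), np.float64(1.5), np.float64(91.7), np.float64(91.8)] 185.56759692421238 235.82617832430475
th1 [296.3 179.8] 51 [582.1 -56.2  61. ]
th2 [298.5 226.9] 54 [467.8 -59.8  61. ]
tn1 [249.5 182. ] 12 [578.4  57.8  61. ]
tn2 [251.5 228.7] 14 [464.9  54.   61. ]
tkey [272. 195.] 1 [289.1 186.1] 258 [536.3  -5.3 145.1] 10.6
  end [272. 195.] [539.6  -1.1 145.1]
  end [272. 195.] [539.6  -1.1 145.1]
knob [291.8 149.6] 85 [309.  224.1] 95 [645.8 -46.4 118.7] 0.4
  end [291.8 154. ] [635.4 -46.4 118.7]
  end [291.8 145. ] [656.3 -46.7 118.7]
barA [186.2 171.3] 63 [367.7 168.2] 197 [597.9 193.6 144.4] 5.9
  end [186.7 185. ] [565.  190.2 144.4]
  end [185.6 157. ] [628.4 192.5 144.4]
barC [103.6 172.2] 115 [413.2 143.6] 194 [597.3 378.2 146.6] 2.1
  end [103.  189.1] [558.5 378.4 146.6]
  end [104.1 158. ] [628.8 376.4 146.6]
grip [127.41525424 171.70338983] [397.99224806 149.96124031] (array([595.35587867, 321.05549003, 148.6777262 ]), np.float64(3.602634989788204))
rail [626.4 423.7 100. ]
rail [644.9 152.9 100. ]
rail [628.9 153.  100. ]
lip end [563.  271.9 106. ]
lip end [562.5 241.4 106. ]
```

View pics/st.png

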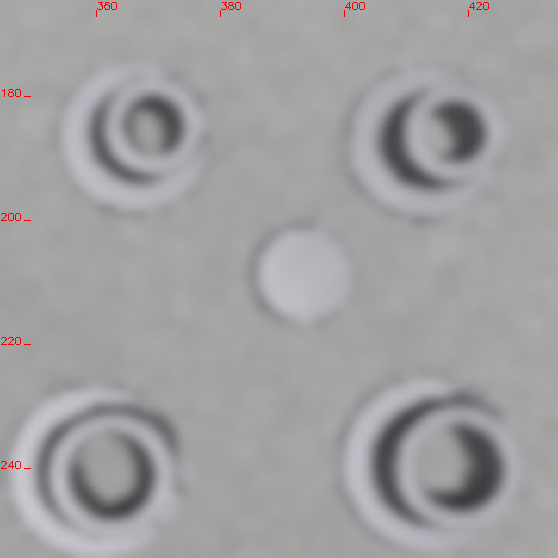

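View pics/ss.png

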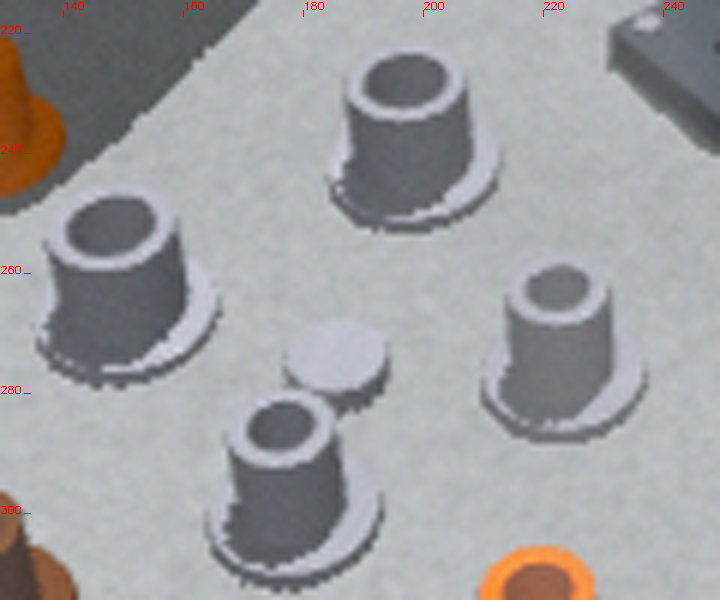

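```bash
python3 - <<'E'
from h import *
T=dict(np.load("pics/top0.npz"));S=dict(np.load("pics/scene0.npz"))
for n,a,b in (("slimA",(369.2,185.1),(222.3,262.7)),("slimB",(418,185.6),(176.5,285.7)),("wideA",(362.6,240.8),(197,228)),("wideB",(418.5,239.7),(148,252.3)),("tkey",(272.4,201.6),(289.1,186.1))):
    P,e=tri(T,a,S,b);print(n,P.round(1),e.round(1),"scene@52",onz(S,b,52).round(1),"top@52",onz(T,a,52).round(1))
a=onz(T,(90+600/3.4,138+163/3.4),145)-onz(T,(90+645/3.4,138+276/3.4),145);print("bar dir",a,np.degrees(np.arctan2(a[1],a[0])))
a=onz(S,(225+178/3.6,125+205/3.6),135)-onz(S,(225+284/3.6,125+237/3.6),135);print("bar dir S",a,np.degrees(np.arctan2(a[1],a[0])))
b=onz(S,(225+178/3.6,125+205/3.6),135);
# spigots in scene (cs crop tops)
for n,q in(("thick far?",(222,381)),("thick near",(114,300)),("thin",(342,312))):
    print(n,onz(S,(225+q[0]/3.6-.5,125+q[1]/3.6-.5),61).round(1))
# prediction of boss top
print(proj(T,(523.5,0,90)),proj(S,(523.5,0,90)))
E
```

```text
slimA [ 566.9 -234.4   51.6] 1.3 scene@52 [ 566.8 -235.1   52. ] top@52 [ 567.2 -233.8   52. ]
slimB [ 563.8 -352.3   53.1] 0.9 scene@52 [ 562.5 -352.2   52. ] top@52 [ 564.1 -352.2   52. ]
wideA [ 431.4 -215.2   53.6] 1.9 scene@52 [ 429.1 -215.    52. ] top@52 [ 431.9 -214.7   52. ]
wideB [ 432.4 -350.    52.8] 1.6 scene@52 [ 430.9 -350.3   52. ] top@52 [ 432.8 -349.6   52. ]
tkey [525.   -1.7 136.6] 0.9 scene@52 [438.4  75.3  52. ] top@52 [530.4   3.1  52. ]
bar dir [74.62108875 28.61988749  0.        ] 20.98362607932212
bar dir S [-73.03289064 -32.16333733   0.        ] -156.2315358125531
thick far? [580.4 -56.7  61. ]
thick near [466.3 -59.9  61. ]
thin [577.2  56.9  61. ]
[272.87462306 203.5475226 ] [288.90063707 200.58187792]
```

```bash
cat > plan.py <<'E'
from h import *
from scipy.spatial.transform import Rotation as Ro
def plan(*legs,step=34.,ang=5.,start=None):
    """legs: (x,y,z,yaw[,step]); prints 5-row calls, straight legs, tool down"""
    s=telemetry.sense()
    p,y=(s["eef_pos"],s["tcp_rot"][2]) if start is None else (np.array(start[:3],float),start[3])
    way=[]
    for L in legs:
        q,yy=np.array(L[:3],float),L[3]; st=L[4] if len(L)>4 else step
        dy=(yy-y+np.pi)%(2*np.pi)-np.pi
        n=max(1,int(np.ceil(max(np.linalg.norm(q-p)/st,abs(np.degrees(dy))/ang))))
        way+=[(p+(q-p)*k/n,y+dy*k/n) for k in range(1,n+1)]
        p,y=q,y+dy
    c,cy=(s["eef_pos"],s["tcp_rot"][2]) if start is None else (np.array(start[:3],float),start[3])
    while way:
        b,way=way[:5],way[5:]
        R=Ro.from_euler("xyz",[np.pi,0,cy]).inv()
        dp=[np.round(R.apply(w[0]-c)/40,2)+0. for w in b]; rt=[round(-np.degrees(w[1]-cy)/6,2)+0. for w in b]
        print('"dp":',str([d.tolist() for d in dp]).replace(" ",""),'"rot":',str([[0,0,t] for t in rt]).replace(" ",""))
        c=c+Ro.from_euler("xyz",[np.pi,0,cy]).apply(dp[-1]*40); cy-=np.radians(rt[-1]*6)
E
python3 - <<'E'
from plan import *
T=dict(np.load("pics/top0.npz"))
for z,a,b in((8,(60,190),(435,178)),(100,(60,89),(395,76)),(100,(60,65),(395,52))):
    A,B=[onz(T,(90+q[0]/3.4-.5,138+q[1]/3.4-.5),z) for q in(a,b)];d=A-B;print(A.round(1),B.round(1),"yaw",np.arctan2(-d[0],d[1]))
plan((524.5,-1.3,231,.39),(524.5,-1.3,116,.39,25))
E
```

```text
[560.5 430.1   8. ] [565.2 145.7   8. ] yaw 0.016606222235662375
[623. 390. 100.] [628.2 156.4 100. ] yaw 0.022188322772347786
[639.8 390.1 100. ] [644.9 156.4 100. ] yaw 0.021904604714162737
"dp": [[0.61,-0.54,0.0],[1.22,-1.09,0.0],[1.83,-1.63,0.0],[2.44,-2.17,0.0],[3.05,-2.71,0.0]] "rot": [[0,0,np.float64(-0.01)],[0,0,np.float64(-0.02)],[0,0,np.float64(-0.03)],[0,0,np.float64(-0.04)],[0,0,np.float64(-0.05)]]
"dp": [[0.62,-0.54,0.0],[1.23,-1.08,0.0],[1.85,-1.62,0.0],[2.46,-2.16,0.0],[3.07,-2.7,0.0]] "rot": [[0,0,np.float64(-0.01)],[0,0,np.float64(-0.02)],[0,0,np.float64(-0.03)],[0,0,np.float64(-0.04)],[0,0,np.float64(-0.05)]]
"dp": [[0.62,-0.54,-0.01],[1.24,-1.07,-0.01],[1.85,-1.61,-0.01],[2.47,-2.15,-0.01],[3.09,-2.68,-0.01]] "rot": [[0,0,np.float64(-0.01)],[0,0,np.float64(-0.02)],[0,0,np.float64(-0.03)],[0,0,np.float64(-0.04)],[0,0,np.float64(-0.05)]]
"dp": [[0.62,-0.54,0.0],[1.24,-1.07,0.0],[1.85,-1.6,0.0],[2.47,-2.14,0.0],[3.09,-2.67,0.0]] "rot": [[0,0,np.float64(-0.01)],[0,0,np.float64(-0.02)],[0,0,np.float64(-0.03)],[0,0,np.float64(-0.04)],[0,0,np.float64(-0.05)]]
"dp": [[0.0,0.0,0.58],[0.0,0.0,1.15],[0.0,0.0,1.73],[0.0,0.0,2.3],[0.0,0.0,2.88]] "rot": [[0,0,np.float64(0.0)],[0,0,np.float64(0.0)],[0,0,np.float64(0.0)],[0,0,np.float64(0.0)],[0,0,np.float64(0.0)]]
```

The candidates for the T-key are the black bar at top-view pixel (272,202), which stands on the boss, and the rack bars at (101,172) and (183,167), which are hung keys. The one on the boss is the T-key, as the close crop shows. I take the grey sleeves and leave the orange and brown ones, which are look-alikes.

Emit:
play_rows(
  dp=[
    [0.61,-0.54,0],
    [1.22,-1.09,0],
    [1.83,-1.63,0],
    [2.44,-2.17,0],
    [3.05,-2.71,0],
  ],
  rot=[
    [0,0,0],
    [0,0,0],
    [0,0,0],
    [0,0,0],
    [0,0,-0.05],
  ],
  fingers=1,
)

```text
clock: 0.52
eef_pos: [300.3, -436.3, 230.9]
tcp_rot: [-3.141, 0.0, 0.374]
contact_force: [1.0, -0.2, -0.2]
opening: 0.999
grasp_force: 0.0
```

Emit:
play_rows(
  dp=[
    [0.62,-0.54,0],
    [1.23,-1.08,0],
    [1.85,-1.62,0],
    [2.46,-2.16,0],
    [3.07,-2.7,0],
  ],
  rot=[
    [0,0,0],
    [0,0,0],
    [0,0,0],
    [0,0,0],
    [0,0,-0.05],
  ],
)

```text
clock: 0.93
eef_pos: [375.1, -290.9, 231.1]
tcp_rot: [-3.141, 0.0, 0.379]
contact_force: [1.2, -0.3, 0.5]
opening: 1.002
grasp_force: 0.0
```

Emit:
play_rows(
  dp=[
    [0.62,-0.54,0],
    [1.24,-1.07,0],
    [1.85,-1.61,0],
    [2.47,-2.15,0],
    [3.09,-2.68,0],
  ],
  rot=[
    [0,0,0],
    [0,0,0],
    [0,0,0],
    [0,0,0],
    [0,0,-0.05],
  ],
)

```text
clock: 1.35
eef_pos: [450.2, -145.5, 231.2]
tcp_rot: [-3.141, 0.0, 0.384]
contact_force: [1.1, -0.9, 0.5]
opening: 0.998
grasp_force: 0.0
```

Emit:
play_rows(
  dp=[
    [0.62,-0.54,0],
    [1.24,-1.07,0],
    [1.85,-1.6,0],
    [2.47,-2.14,0],
    [3.09,-2.67,0],
  ],
  rot=[
    [0,0,0],
    [0,0,0],
    [0,0,0],
    [0,0,0],
    [0,0,-0.05],
  ],
)

```text
clock: 1.77
eef_pos: [524.7, -0.1, 231.1]
tcp_rot: [-3.141, 0.0, 0.39]
contact_force: [0.7, -0.4, 0.5]
opening: 1.001
grasp_force: 0.0
```

Emit:
play_rows(
  dp=[
    [0,0,0],
    [0,0,0],
  ],
  rot=[
    [0,0,0],
    [0,0,0],
  ],
)

```text
clock: 1.93
eef_pos: [524.7, -0.4, 230.8]
tcp_rot: [-3.141, 0.001, 0.393]
contact_force: [-0.4, -0.8, 0.3]
opening: 0.996
grasp_force: 0.0
```

Emit:
play_rows(
  dp=[
    [0,0.02,0.58],
    [0,0.02,1.15],
    [0,0.02,1.73],
    [0,0.02,2.3],
    [0,0.02,2.87],
  ],
  rot=[
    [0,0,0],
    [0,0,0],
    [0,0,0],
    [0,0,0],
    [0,0,0],
  ],
)

```text
clock: 2.35
eef_pos: [524.0, -3.7, 115.5]
tcp_rot: [3.141, 0.001, 0.389]
contact_force: [0.1, -0.6, -0.1]
opening: 0.997
grasp_force: 0.0
```

Emit:
play_rows(
  dp=[
    [0,0,0],
    [0,0,0],
    [0,0,0],
    [0,0,0],
    [0,0,0],
  ],
  rot=[
    [0,0,0],
    [0,0,0],
    [0,0,0],
    [0,0,0],
    [0,0,0],
  ],
  fingers=0,
  grip_force=50,
)

```text
clock: 2.77
eef_pos: [525.7, -2.7, 117.9]
tcp_rot: [3.141, -0.002, 0.39]
contact_force: [0.3, 0.0, -0.0]
opening: 0.3
grasp_force: 0.0
```

Emit:
play_rows(
  dp=[
    [0,0,0],
    [0,0,0],
    [0,0,0],
    [0,0,0],
    [0,0,0],
  ],
  rot=[
    [0,0,0],
    [0,0,0],
    [0,0,0],
    [0,0,0],
    [0,0,0],
  ],
)

```text
clock: 3.18
eef_pos: [525.5, -2.4, 117.5]
tcp_rot: [3.141, -0.001, 0.39]
contact_force: [-1.0, 0.5, 6.9]
opening: 0.174
grasp_force: 52.7
```

Emit:
play_rows(
  dp=[
    [0,0,-0.1],
    [0,0,-0.3],
    [0,0,-0.6],
    [0,0,-0.9],
    [0,0,-1.2],
  ],
  rot=[
    [0,0,0],
    [0,0,0],
    [0,0,0],
    [0,0,0],
    [0,0,0],
  ],
)

```text
clock: 3.6
eef_pos: [524.6, -2.5, 165.4]
tcp_rot: [-3.142, 0.0, 0.39]
contact_force: [-0.3, 0.7, -1.4]
opening: 0.183
grasp_force: 51.5
```

Emit:
play_rows(
  dp=[
    [0,0,-0.3],
    [0,0,-0.6],
    [0,0,-0.8],
    [0,0,-0.9],
    [0,0,-0.9],
  ],
  rot=[
    [0,0,0],
    [0,0,0],
    [0,0,0],
    [0,0,0],
    [0,0,0],
  ],
)

```text
clock: 4.02
eef_pos: [525.3, -2.5, 201.5]
tcp_rot: [3.141, -0.001, 0.39]
contact_force: [-0.1, -0.2, -1.6]
opening: 0.177
grasp_force: 51.5
```

```bash
python3 - <<'E'
from plan import *
plan((502.3,254.5,200,.022),(502.3,254.5,142,.022,25))
E
```

```text
"dp": [[0.24,-0.77,0.0],[0.48,-1.54,0.01],[0.72,-2.31,0.01],[0.95,-3.08,0.02],[1.19,-3.85,0.02]] "rot": [[0,0,np.float64(0.44)],[0,0,np.float64(0.88)],[0,0,np.float64(1.32)],[0,0,np.float64(1.76)],[0,0,np.float64(2.19)]]
"dp": [[0.06,-0.81,0.01],[0.12,-1.61,0.01],[0.18,-2.42,0.02],[0.18,-2.42,0.5],[0.18,-2.42,0.98]] "rot": [[0,0,np.float64(0.44)],[0,0,np.float64(0.88)],[0,0,np.float64(1.32)],[0,0,np.float64(1.32)],[0,0,np.float64(1.32)]]
"dp": [[0.0,0.01,0.49]] "rot": [[0,0,np.float64(0.0)]]
```

Emit:
play_rows(
  dp=[
    [0.24,-0.77,0],
    [0.48,-1.54,0.01],
    [0.72,-2.31,0.01],
    [0.95,-3.08,0.02],
    [1.19,-3.85,0.02],
  ],
  rot=[
    [0,0,0.44],
    [0,0,0.88],
    [0,0,1.32],
    [0,0,1.76],
    [0,0,2.19],
  ],
)

```text
clock: 4.43
eef_pos: [509.5, 159.2, 198.9]
tcp_rot: [3.141, 0.001, 0.158]
contact_force: [0.4, -0.7, -1.9]
opening: 0.173
grasp_force: 51.5
```

Emit:
play_rows(
  dp=[
    [0.06,-0.81,0.01],
    [0.12,-1.61,0.01],
    [0.18,-2.42,0.02],
    [0.18,-2.42,0.5],
    [0.18,-2.42,0.98],
  ],
  rot=[
    [0,0,0.44],
    [0,0,0.88],
    [0,0,1.32],
    [0,0,1.32],
    [0,0,1.32],
  ],
)

```text
clock: 4.85
eef_pos: [502.1, 256.9, 160.2]
tcp_rot: [-3.141, -0.002, 0.025]
contact_force: [-0.3, -0.1, -1.8]
opening: 0.181
grasp_force: 51.6
```

Emit:
play_rows(
  dp=[
    [0,0,0.49],
    [0,0,0.49],
    [0,0,0.49],
    [0,0,0.49],
  ],
  rot=[
    [0,0,0],
    [0,0,0],
    [0,0,0],
    [0,0,0],
  ],
)

```text
clock: 5.18
eef_pos: [502.3, 254.8, 141.4]
tcp_rot: [-3.142, -0.0, 0.022]
contact_force: [-0.1, -0.1, -0.8]
opening: 0.178
grasp_force: 51.6
```

```bash
sed -i 's/rt=\[round(/rt=[float(round(/; s/,2)+0. for w in b\]$/,2)+0.) for w in b]/' plan.py; grep -n "rt=" plan.py; python3 - <<'E'
from h import *
s=telemetry.sense();print(s["eef_pos"],s["tcp_rot"])
T=grab("top","top1");S=grab("scene","scene1")
crop(S,320,100,450,230,4.5,"s1");crop(T,90,130,230,230,4.5,"t1")
a=cv2.imread("pics/s1.png");b=cv2.imread("pics/t1.png")
b=cv2.resize(b,None,fx=.9,fy=.9);a=cv2.resize(a,None,fx=.38,fy=.38) if 0 else a
cv2.imwrite("pics/t1.png",b)
E
```

```text
3:def plan(*legs,step=34.,ang=5.,start=None):
18:        dp=[np.round(R.apply(w[0]-c)/40,2)+0. for w in b]; rt=[float(round(-np.degrees(w[1]-cy)/6,2)+0.) for w in b]
[502.29136771 254.76933317 141.39178855] [-3.14150785e+00 -1.70343639e-04  2.20258008e-02]
```

View pics/s1.png

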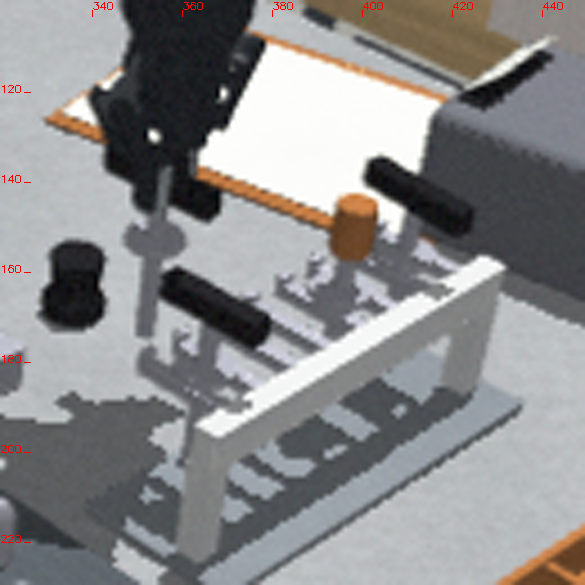

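```bash
python3 - <<'E'
from h import *
T=dict(np.load("pics/top1.npz"));S=dict(np.load("pics/scene1.npz"))
print("collar",onz(S,(353.9,152.6),116.5))
y=.022;c,s=np.cos(y),np.sin(y);O=np.array([597.3,256.6,0])
W=lambda x,yy,z:O+np.array([c*x-s*yy,s*x+c*yy,z])
pts=[W(x,yy,106 if x<-20 else 100) for x in(-34,0,28) for yy in(-10,10)]+[W(0,0,100)]
pts+=[W(0,62,145),W(0,-62,145),W(0,124,145)]
crop(S,330,120,430,210,5.5,"s2",[proj(S,p) for p in pts]);crop(T,95,150,200,195,5.5,"t2",[proj(T,p) for p in pts])
cv2.imwrite("pics/s2.png",np.vstack([cv2.resize(cv2.imread("pics/s2.png")[60:420],(577,377)),cv2.resize(cv2.imread("pics/t2.png"),(577,247))])[:600])
E
```

```text
collar [497.39228994 257.84969614 116.5       ]
```

View pics/s2.png

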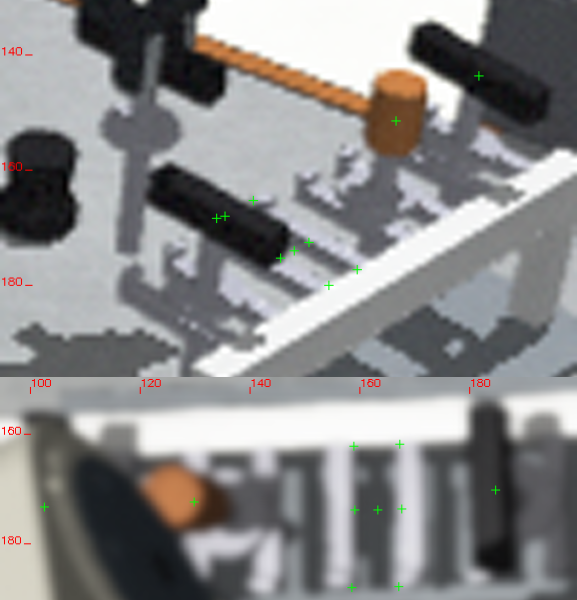

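```bash
python3 - <<'E'
from h import *
S=dict(np.load("pics/scene1.npz"))
for P in [(502.3,254.8,114),(500,254.8,117),(500,254.8,46),(497,257,46),(500,254.8,140),(495,255,46)]: print(P,proj(S,P))
g=S["color"][148:180,340:366].max(2)
for i in (0,2,4,6,14,18,22,24,26,28): print(148+i,g[i].tolist())
E
```

```text
(502.3, 254.8, 114) [354.33885186 154.49260763]
(500, 254.8, 117) [353.84353308 153.216252  ]
(500, 254.8, 46) [351.16456046 174.44443308]
(497, 257, 46) [350.93504508 173.69696207]
(500, 254.8, 140) [354.74822321 146.04748673]
(495, 255, 46) [349.93215783 173.63503064]
148 [196, 195, 196, 194, 194, 196, 195, 195, 198, 193, 198, 198, 155, 114, 107, 106, 94, 173, 189, 195, 195, 200, 166, 94, 55, 44]
150 [196, 196, 195, 199, 197, 196, 198, 190, 141, 110, 103, 185, 158, 107, 104, 105, 104, 104, 104, 125, 176, 191, 191, 195, 195, 199]
152 [196, 198, 201, 197, 198, 196, 197, 141, 107, 102, 105, 104, 100, 98, 107, 106, 100, 101, 103, 106, 100, 162, 192, 195, 193, 193]
154 [73, 138, 181, 193, 197, 196, 193, 157, 108, 105, 104, 102, 103, 106, 105, 104, 103, 103, 102, 108, 105, 148, 186, 193, 194, 196]
162 [25, 17, 143, 192, 199, 199, 198, 198, 195, 195, 197, 136, 103, 108, 105, 100, 48, 21, 18, 25, 37, 40, 42, 44, 41, 66]
166 [22, 34, 33, 104, 185, 202, 201, 197, 198, 201, 174, 117, 105, 106, 103, 117, 74, 33, 16, 22, 23, 24, 17, 21, 21, 35]
170 [25, 26, 70, 180, 198, 199, 198, 199, 199, 197, 136, 105, 104, 107, 122, 186, 198, 201, 198, 194, 195, 193, 141, 82, 52, 28]
172 [89, 179, 191, 193, 196, 194, 198, 200, 196, 197, 124, 101, 104, 108, 163, 193, 196, 200, 194, 195, 203, 175, 189, 199, 153, 95]
174 [199, 197, 196, 194, 196, 198, 194, 194, 194, 195, 135, 115, 113, 115, 168, 195, 200, 199, 143, 143, 138, 119, 168, 195, 138, 103]
176 [191, 190, 192, 194, 192, 194, 196, 194, 193, 192, 192, 193, 190, 154, 188, 198, 196, 198, 133, 104, 197, 210, 213, 178, 113, 99]
```

Emit:
play_rows(
  dp=[
    [0.3,0,0],
    [0.7,0,0],
    [1.1,0,0],
    [1.5,0,0],
    [1.9,0,0],
  ],
  rot=[
    [0,0,0],
    [0,0,0],
    [0,0,0],
    [0,0,0],
    [0,0,0],
  ],
)

```text
clock: 5.7
eef_pos: [580.1, 256.5, 141.9]
tcp_rot: [-3.141, -0.002, 0.022]
contact_force: [0.3, 0.3, -2.5]
opening: 0.18
grasp_force: 51.6
```

Emit:
play_rows(
  dp=[
    [0.3,0,0],
    [0.5,0,0],
    [0.52,0,0],
    [0.52,0,0],
    [0.52,0,0],
  ],
  rot=[
    [0,0,0],
    [0,0,0],
    [0,0,0],
    [0,0,0],
    [0,0,0],
  ],
)

```text
clock: 6.12
eef_pos: [598.3, 256.7, 140.9]
tcp_rot: [3.141, 0.001, 0.022]
contact_force: [-0.9, -0.4, -2.3]
opening: 0.178
grasp_force: 51.6
```

Emit:
play_rows(
  dp=[
    [0,0,0.1],
    [0,0,0.2],
    [0,0,0.28],
    [0,0,0.32],
    [0,0,0.32],
  ],
  rot=[
    [0,0,0],
    [0,0,0],
    [0,0,0],
    [0,0,0],
    [0,0,0],
  ],
)

```text
clock: 6.53
eef_pos: [598.4, 256.9, 127.8]
tcp_rot: [3.141, 0.001, 0.022]
contact_force: [-0.1, -0.1, -1.9]
opening: 0.18
grasp_force: 51.5
```

Emit:
play_rows(
  dp=[
    [0,0,0.02],
    [0,0,0.04],
    [0,0,0.04],
  ],
  rot=[
    [0,0,0],
    [0,0,0],
    [0,0,0],
  ],
)

```text
clock: 6.78
eef_pos: [598.8, 257.1, 127.5]
tcp_rot: [-3.141, -0.0, 0.022]
contact_force: [-2.8, 0.1, 9.5]
opening: 0.174
grasp_force: 52.6
```

```bash
python3 - <<'E'
from h import *
S=grab("scene","scene2");crop(S,330,100,440,210,5.4,"s3")
E
```

```text
(no output)
```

View pics/s3.png

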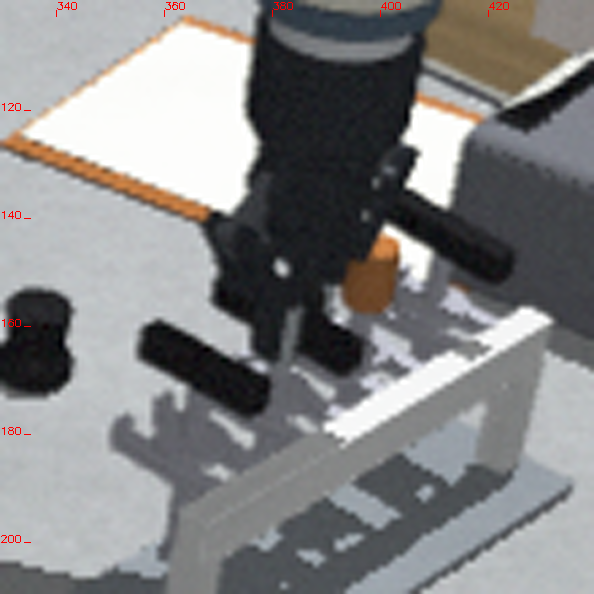

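Emit:
play_rows(
  dp=[
    [0,0,-0.02],
    [0,0,-0.02],
    [0,0,-0.02],
    [0,0,-0.02],
    [0,0,-0.02],
  ],
  rot=[
    [0,0,0],
    [0,0,0],
    [0,0,0],
    [0,0,0],
    [0,0,0],
  ],
  fingers=0.36,
)

```text
clock: 7.25
eef_pos: [598.8, 256.8, 127.1]
tcp_rot: [3.141, 0.0, 0.022]
contact_force: [-0.3, -0.6, -0.2]
opening: 0.363
grasp_force: 0.0
```

Emit:
play_rows(
  dp=[
    [0,0,-0.1],
    [0,0,-0.3],
    [0,0,-0.6],
    [0,0,-1.2],
    [0,0,-2],
  ],
  rot=[
    [0,0,0],
    [0,0,0],
    [0,0,0],
    [0,0,0],
    [0,0,0],
  ],
)

```text
clock: 7.67
eef_pos: [597.6, 256.4, 207.2]
tcp_rot: [3.14, 0.003, 0.022]
contact_force: [0.1, 0.1, 0.6]
opening: 0.359
grasp_force: 0.0
```

Emit:
play_rows(
  dp=[
    [0,0,-0.5],
    [0,0,-0.5],
  ],
  rot=[
    [0,0,0],
    [0,0,0],
  ],
)

```text
clock: 7.83
eef_pos: [601.5, 258.0, 234.0]
tcp_rot: [-3.138, -0.008, 0.022]
contact_force: [-0.0, 0.3, 0.7]
opening: 0.361
grasp_force: 0.0
```

```bash
python3 - <<'E'
from plan import *
plan((440,50,228,0),(450,-300,228,0))
E
```

```text
"dp": [[-0.52,0.64,0.02],[-1.04,1.28,0.04],[-1.56,1.92,0.06],[-2.08,2.55,0.08],[-2.59,3.19,0.09]] "rot": [[0,0,0.03],[0,0,0.05],[0,0,0.08],[0,0,0.11],[0,0,0.13]]
"dp": [[-0.51,0.65,0.02],[-1.02,1.29,0.04],[-1.53,1.94,0.06],[-1.52,2.74,0.06],[-1.5,3.53,0.06]] "rot": [[0,0,0.03],[0,0,0.05],[0,0,0.08],[0,0,0.08],[0,0,0.08]]
"dp": [[0.02,0.8,0.0],[0.04,1.59,0.0],[0.07,2.39,0.0],[0.09,3.18,0.0],[0.11,3.98,0.0]] "rot": [[0,0,0.0],[0,0,0.0],[0,0,0.0],[0,0,0.0],[0,0,0.0]]
"dp": [[0.02,0.79,0.0],[0.05,1.59,0.0],[0.07,2.39,0.0],[0.09,3.18,0.0]] "rot": [[0,0,0.0],[0,0,0.0],[0,0,0.0],[0,0,0.0]]
```

Emit:
play_rows(
  dp=[
    [-0.52,0.64,0],
    [-1.04,1.28,0],
    [-1.56,1.92,0],
    [-2.08,2.55,0],
    [-2.59,3.19,0],
  ],
  rot=[
    [0,0,0.03],
    [0,0,0.05],
    [0,0,0.08],
    [0,0,0.11],
    [0,0,0.13],
  ],
  fingers=1,
)

```text
clock: 8.25
eef_pos: [496.9, 126.0, 227.8]
tcp_rot: [-3.142, -0.001, 0.009]
contact_force: [0.6, -0.2, 0.2]
opening: 0.997
grasp_force: 0.0
```

Emit:
play_rows(
  dp=[
    [-0.51,0.65,0.02],
    [-1.02,1.29,0.04],
    [-1.53,1.94,0.06],
    [-1.53,1.94,0.06],
  ],
  rot=[
    [0,0,0],
    [0,0,0],
    [0,0,0],
    [0,0,0],
  ],
)

```text
clock: 8.58
eef_pos: [433.5, 45.8, 224.9]
tcp_rot: [3.14, 0.002, 0.007]
contact_force: [0.0, -0.1, -0.5]
opening: 0.999
grasp_force: 0.0
```

```bash
cat > look.py <<'E'
from plan import *
POS={"slimA":(366.9,-234.3),"slimB":(0,0)}
PT={"slimA":((366,186),(566.9,-234.4)),"slimB":((414,187),(563.5,-352.3)),"wideA":((361,241),(431,-215.1)),"wideB":((416,240),(432,-350))}
def shifts(T,names):
    T0=dict(np.load("pics/top0.npz"))
    for n in names:
        (u,v),(x,y)=PT[n]; t=T0["color"][v-17:v+18,u-16:u+17]; w=T["color"][v-35:v+36,u-34:u+35]
        m=cv2.matchTemplate(w,t,cv2.TM_CCOEFF_NORMED);_,s,_,l=cv2.minMaxLoc(m)
        d=(l[0]-18,l[1]-18); sh=onz(T,(u+d[0],v+d[1]),30)-onz(T,(u,v),30)
        print(n,"px",d,"score",round(s,2),"->",(x+sh[0]).round(1),(y+sh[1]).round(1))
E
python3 - <<'E'
from look import *
T=grab("top","top3");S=grab("scene","scene3")
shifts(T,PT)
crop(S,225,100,445,280,3.6,"s4")
plan((440,50,228,0),(431,-215.1,170,0),(431,-215.1,17,0,30))
E
```

```text
slimA px (0, 0) score 1.0 -> 566.9 -234.4
slimB px (0, 0) score 1.0 -> 563.5 -352.3
wideA px (0, 0) score 0.95 -> 431.0 -215.1
wideB px (0, 0) score 1.0 -> 432.0 -350.0
"dp": [[0.07,-0.04,-0.06],[0.03,0.79,0.12],[0.0,1.61,0.31],[-0.04,2.44,0.49],[-0.07,3.27,0.67]] "rot": [[0,0,0.06],[0,0,0.06],[0,0,0.06],[0,0,0.06],[0,0,0.06]]
"dp": [[-0.03,0.83,0.18],[-0.06,1.66,0.36],[-0.08,2.49,0.54],[-0.11,3.31,0.72],[-0.11,3.31,1.36]] "rot": [[0,0,0.0],[0,0,0.0],[0,0,0.0],[0,0,0.0],[0,0,0.0]]
"dp": [[0.0,0.0,0.64],[0.0,0.0,1.28],[0.0,0.0,1.91],[0.0,0.0,2.55],[0.0,0.0,3.19]] "rot": [[0,0,0.0],[0,0,0.0],[0,0,0.0],[0,0,0.0],[0,0,0.0]]
```

View pics/s4.png

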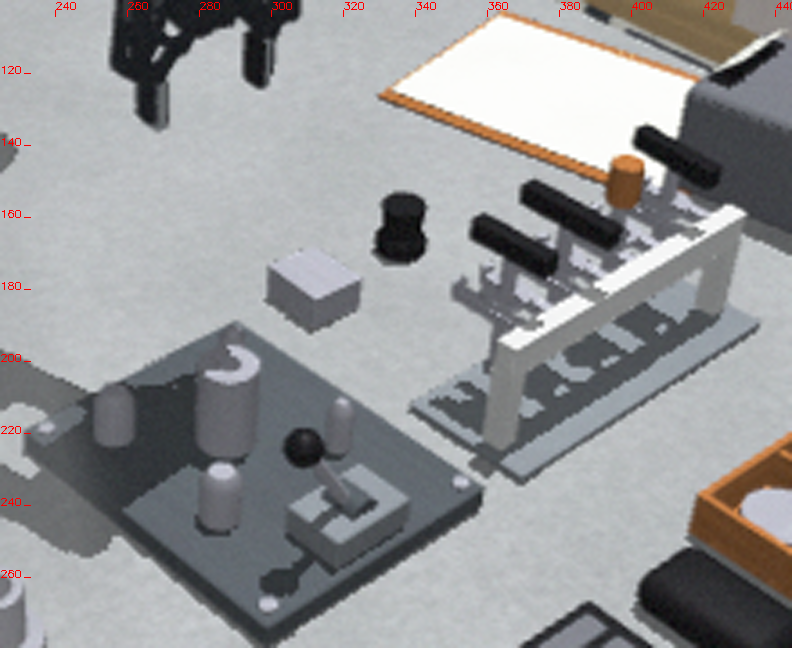

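Emit:
play_rows(
  dp=[
    [0.03,0.79,0.12],
    [0,1.61,0.31],
    [-0.04,2.44,0.49],
    [-0.07,3.27,0.67],
  ],
  rot=[
    [0,0,0.06],
    [0,0,0.06],
    [0,0,0.06],
    [0,0,0.06],
  ],
)

```text
clock: 9.02
eef_pos: [437.1, -82.6, 198.4]
tcp_rot: [3.142, -0.002, 0.004]
contact_force: [1.2, -0.2, 0.3]
opening: 1.0
grasp_force: 0.0
```

Emit:
play_rows(
  dp=[
    [-0.03,0.83,0.18],
    [-0.06,1.66,0.36],
    [-0.08,2.49,0.54],
    [-0.11,3.31,0.72],
    [-0.11,3.31,1.36],
  ],
  rot=[
    [0,0,0],
    [0,0,0],
    [0,0,0],
    [0,0,0],
    [0,0,0],
  ],
)

```text
clock: 9.43
eef_pos: [435.9, -220.0, 146.3]
tcp_rot: [3.137, -0.007, 0.001]
contact_force: [1.5, -1.2, 0.4]
opening: 1.0
grasp_force: 0.0
```

Emit:
play_rows(
  dp=[
    [0,0,0.64],
    [0,0,0.64],
    [0,0,0.64],
  ],
  rot=[
    [0,0,0],
    [0,0,0],
    [0,0,0],
  ],
)

```text
clock: 9.68
eef_pos: [431.9, -213.8, 117.5]
tcp_rot: [-3.14, 0.002, 0.003]
contact_force: [0.4, -0.9, 0.2]
opening: 1.002
grasp_force: 0.0
```

```bash
python3 - <<'E'
from look import *
plan((431,-215.1,17,0,30));plan((431,-215.1,145,0,30),(468.1,-59.3,150,0.03),start=(431,-215.1,17,0))
E
```

```text
"dp": [[-0.01,0.01,0.63],[-0.01,0.02,1.26],[-0.02,0.02,1.88],[-0.02,0.03,2.51]] "rot": [[0,0,0.01],[0,0,0.01],[0,0,0.02],[0,0,0.03]]
"dp": [[0.0,0.0,-0.64],[0.0,0.0,-1.28],[0.0,0.0,-1.92],[0.0,0.0,-2.56],[0.0,0.0,-3.2]] "rot": [[0,0,0.0],[0,0,0.0],[0,0,0.0],[0,0,0.0],[0,0,0.0]]
"dp": [[0.19,-0.78,-0.03],[0.37,-1.56,-0.05],[0.56,-2.34,-0.08],[0.74,-3.12,-0.1],[0.93,-3.89,-0.13]] "rot": [[0,0,-0.06],[0,0,-0.11],[0,0,-0.17],[0,0,-0.23],[0,0,-0.29]]
```

Emit:
play_rows(
  dp=[
    [-0.01,0.03,0.63],
    [-0.02,0.03,1.26],
    [-0.02,0.03,1.88],
    [-0.02,0.03,2.51],
    [-0.02,0.03,2.51],
  ],
  rot=[
    [0,0,0],
    [0,0,0],
    [0,0,0],
    [0,0,0],
    [0,0,0],
  ],
)

```text
clock: 10.1
eef_pos: [430.5, -214.4, 15.9]
tcp_rot: [-3.14, 0.003, 0.004]
contact_force: [-0.1, -0.2, -0.2]
opening: 1.002
grasp_force: 0.0
```

Emit:
play_rows(
  dp=[
    [0,0,0],
    [0,0,0],
    [0,0,0],
    [0,0,0],
    [0,0,0],
  ],
  rot=[
    [0,0,0],
    [0,0,0],
    [0,0,0],
    [0,0,0],
    [0,0,0],
  ],
  fingers=0.3,
  grip_force=60,
)

```text
clock: 10.52
eef_pos: [432.5, -216.0, 20.0]
tcp_rot: [3.14, -0.003, 0.002]
contact_force: [-1.8, 2.7, 11.7]
opening: 0.568
grasp_force: 60.5
```

Emit:
play_rows(
  dp=[
    [0,0,0],
    [0,0,-0.1],
    [0,0,-0.4],
    [0,0,-0.8],
    [0,0,-1.2],
  ],
  rot=[
    [0,0,0],
    [0,0,0],
    [0,0,0],
    [0,0,0],
    [0,0,0],
  ],
)

```text
clock: 10.93
eef_pos: [430.9, -215.5, 67.1]
tcp_rot: [3.141, -0.0, 0.002]
contact_force: [-0.2, -1.3, -3.0]
opening: 0.567
grasp_force: 62.3
```

Emit:
play_rows(
  dp=[
    [0,0,-0.6],
    [0,0,-1.2],
    [0,0,-1.8],
    [0,0,-2],
    [0,0,-2],
  ],
  rot=[
    [0,0,0],
    [0,0,0],
    [0,0,0],
    [0,0,0],
    [0,0,0],
  ],
)

```text
clock: 11.35
eef_pos: [432.4, -216.3, 148.3]
tcp_rot: [3.139, -0.005, 0.002]
contact_force: [-0.1, 0.1, -2.6]
opening: 0.564
grasp_force: 62.5
```

Emit:
play_rows(
  dp=[
    [0.19,-0.78,-0.03],
    [0.37,-1.56,-0.05],
    [0.56,-2.34,-0.08],
    [0.74,-3.12,-0.1],
    [0.93,-3.89,-0.13],
  ],
  rot=[
    [0,0,-0.06],
    [0,0,-0.11],
    [0,0,-0.17],
    [0,0,-0.23],
    [0,0,-0.29],
  ],
)

```text
clock: 11.77
eef_pos: [466.8, -58.3, 149.6]
tcp_rot: [-3.141, 0.002, 0.033]
contact_force: [1.7, -0.1, -2.4]
opening: 0.563
grasp_force: 62.8
```

Emit:
play_rows(
  dp=[
    [0,0,0],
    [0,0,0],
    [0,0,0],
  ],
  rot=[
    [0,0,0],
    [0,0,0],
    [0,0,0],
  ],
)

```text
clock: 12.02
eef_pos: [467.0, -59.8, 149.9]
tcp_rot: [3.142, 0.002, 0.034]
contact_force: [0.2, -0.1, -2.0]
opening: 0.563
grasp_force: 63.1
```

```bash
python3 - <<'E'
from look import *
plan((468.1,-59.3,80,0.03,25),(468.1,-59.3,37,0.03,10))
T=grab("top","top4");S=grab("scene","scene4")
shifts(T,["slimA","slimB","wideB"])
s=np.array(proj(S,(468.1,-59.3,75))).astype(int)
crop(S,s[0]-60,s[1]-60,s[0]+60,s[1]+50,5,"s5",[proj(S,(468.1,-59.3,61))])
E
```

```text
"dp": [[0.01,0.0,0.58],[0.02,-0.01,1.17],[0.03,-0.01,1.75],[0.03,-0.01,1.96],[0.03,-0.01,2.18]] "rot": [[0,0,0.01],[0,0,0.02],[0,0,0.03],[0,0,0.03],[0,0,0.03]]
"dp": [[0.0,0.0,0.21],[0.0,0.0,0.43],[0.0,0.0,0.64]] "rot": [[0,0,0.0],[0,0,0.0],[0,0,0.0]]
slimA px (0, 0) score 0.35 -> 566.9 -234.4
slimB px (0, 0) score 1.0 -> 563.5 -352.3
wideB px (0, 0) score 1.0 -> 432.0 -350.0
```

View pics/s5.png

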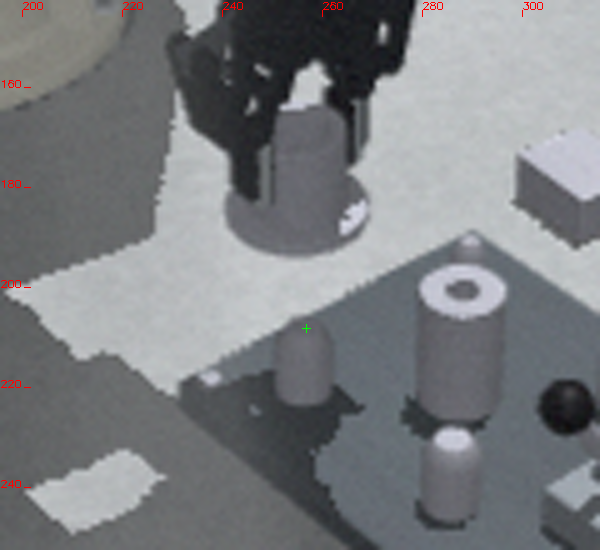

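Emit:
play_rows(
  dp=[
    [0.01,0,0.5],
    [0.02,0,1],
    [0.03,0,1.4],
    [0.03,-0.01,1.7],
    [0.03,-0.01,1.9],
  ],
  rot=[
    [0,0,0],
    [0,0,0],
    [0,0,0],
    [0,0,0],
    [0,0,0],
  ],
)

```text
clock: 12.53
eef_pos: [468.0, -60.3, 73.4]
tcp_rot: [-3.141, 0.002, 0.031]
contact_force: [0.6, -0.0, -2.6]
opening: 0.568
grasp_force: 63.0
```

Emit:
play_rows(
  dp=[
    [0,0,0.1],
    [0,0,0.2],
    [0,0,0.3],
    [0,0,0.4],
    [0,0,0.5],
  ],
  rot=[
    [0,0,0],
    [0,0,0],
    [0,0,0],
    [0,0,0],
    [0,0,0],
  ],
)

```text
clock: 12.95
eef_pos: [469.4, -59.5, 55.0]
tcp_rot: [3.141, -0.001, 0.033]
contact_force: [-0.5, -0.1, -2.2]
opening: 0.567
grasp_force: 63.0
```

Emit:
play_rows(
  dp=[
    [0,0,0.1],
    [0,0,0.2],
    [0,0,0.27],
    [0,0,0.32],
    [0,0,0.36],
  ],
  rot=[
    [0,0,0],
    [0,0,0],
    [0,0,0],
    [0,0,0],
    [0,0,0],
  ],
)

```text
clock: 13.37
eef_pos: [468.9, -59.4, 40.2]
tcp_rot: [-3.142, 0.0, 0.033]
contact_force: [0.5, 0.6, -2.7]
opening: 0.564
grasp_force: 63.0
```

Emit:
play_rows(
  dp=[
    [0,0,0.02],
    [0,0,0.04],
    [0,0,0.04],
  ],
  rot=[
    [0,0,0],
    [0,0,0],
    [0,0,0],
  ],
)

```text
clock: 13.62
eef_pos: [468.8, -59.4, 40.0]
tcp_rot: [-3.142, 0.0, 0.033]
contact_force: [-6.7, 1.5, 18.9]
opening: 0.567
grasp_force: 65.2
```

Emit:
play_rows(
  dp=[
    [0,0,-0.04],
    [0,0,-0.04],
    [0,0,-0.04],
    [0,0,-0.04],
    [0,0,-0.04],
  ],
  rot=[
    [0,0,0],
    [0,0,0],
    [0,0,0],
    [0,0,0],
    [0,0,0],
  ],
  fingers=0.8,
)

```text
clock: 14.03
eef_pos: [469.0, -59.4, 40.4]
tcp_rot: [-3.142, 0.0, 0.033]
contact_force: [0.1, 0.7, 0.1]
opening: 0.804
grasp_force: 0.0
```

Emit:
play_rows(
  dp=[
    [0,0,-0.3],
    [0,0,-0.8],
    [0,0,-1.5],
    [0,0,-2.2],
    [0,0,-2.8],
  ],
  rot=[
    [0,0,0],
    [0,0,0],
    [0,0,0],
    [0,0,0],
    [0,0,0],
  ],
)

```text
clock: 14.45
eef_pos: [469.0, -59.4, 153.9]
tcp_rot: [3.142, -0.0, 0.033]
contact_force: [0.8, 0.3, -0.2]
opening: 0.801
grasp_force: 0.0
```

```bash
python3 - <<'E'
from look import *
T=grab("top","top5");shifts(T,["slimA","slimB","wideB"])
plan((432,-350,150,0))
plan((432,-350,90,0,30),(432,-350,17,0,30),start=(432,-350,150,0))
print();plan((432,-350,150,0,30),(582.1,-55.7,150,0.03),(582.1,-55.7,75,.03,25),start=(432,-350,17,0))
E
```

```text
slimA px (0, 0) score 0.34 -> 566.9 -234.4
slimB px (0, 0) score 1.0 -> 563.5 -352.3
wideB px (0, 0) score 1.0 -> 432.0 -350.0
"dp": [[-0.14,0.8,0.02],[-0.27,1.6,0.04],[-0.41,2.41,0.07],[-0.54,3.21,0.09],[-0.68,4.01,0.11]] "rot": [[0,0,0.03],[0,0,0.07],[0,0,0.1],[0,0,0.14],[0,0,0.17]]
"dp": [[-0.12,0.81,0.02],[-0.24,1.61,0.04],[-0.36,2.42,0.06],[-0.48,3.22,0.09]] "rot": [[0,0,0.04],[0,0,0.07],[0,0,0.11],[0,0,0.14]]
"dp": [[0.0,0.0,0.75],[0.0,0.0,1.5],[0.0,0.0,2.11],[0.0,0.0,2.72],[0.0,0.0,3.32]] "rot": [[0,0,0.0],[0,0,0.0],[0,0,0.0],[0,0,0.0],[0,0,0.0]]

"dp": [[0.0,0.0,-0.66],[0.0,0.0,-1.33],[0.0,0.0,-2.0],[0.0,0.0,-2.66],[0.0,0.0,-3.32]] "rot": [[0,0,0.0],[0,0,0.0],[0,0,0.0],[0,0,0.0],[0,0,0.0]]
"dp": [[0.38,-0.74,-0.01],[0.75,-1.47,-0.01],[1.13,-2.21,-0.01],[1.5,-2.94,-0.01],[1.88,-3.68,-0.01]] "rot": [[0,0,-0.03],[0,0,-0.06],[0,0,-0.09],[0,0,-0.11],[0,0,-0.14]]
"dp": [[0.38,-0.73,0.0],[0.77,-1.46,0.0],[1.15,-2.19,0.0],[1.54,-2.92,0.0],[1.93,-3.65,0.0]] "rot": [[0,0,-0.03],[0,0,-0.06],[0,0,-0.09],[0,0,-0.12],[0,0,-0.15]]
"dp": [[0.0,0.0,0.63],[0.0,0.0,1.25],[0.0,0.0,1.88]] "rot": [[0,0,0.0],[0,0,0.0],[0,0,0.0]]
```

Emit:
play_rows(
  dp=[
    [-0.14,0.8,0.02],
    [-0.27,1.6,0.04],
    [-0.41,2.41,0.07],
    [-0.54,3.21,0.09],
    [-0.68,4.01,0.11],
  ],
  rot=[
    [0,0,0.03],
    [0,0,0.07],
    [0,0,0.1],
    [0,0,0.14],
    [0,0,0.17],
  ],
  fingers=1,
)

```text
clock: 14.92
eef_pos: [446.6, -222.0, 147.9]
tcp_rot: [3.142, -0.0, 0.015]
contact_force: [0.8, -0.3, 0.0]
opening: 0.999
grasp_force: 0.0
```

Emit:
play_rows(
  dp=[
    [-0.12,0.81,0.02],
    [-0.24,1.61,0.04],
    [-0.36,2.42,0.06],
    [-0.48,3.22,0.09],
    [-0.48,3.22,0.09],
  ],
  rot=[
    [0,0,0.04],
    [0,0,0.07],
    [0,0,0.11],
    [0,0,0.14],
    [0,0,0.14],
  ],
)

```text
clock: 15.33
eef_pos: [429.4, -354.7, 144.2]
tcp_rot: [3.139, -0.001, -0.002]
contact_force: [-0.3, 0.6, -0.1]
opening: 1.001
grasp_force: 0.0
```

Emit:
play_rows(
  dp=[
    [0,0,0.6],
    [0,0,1.3],
    [0,0,2],
    [0,0,2.4],
    [0,0,2.4],
  ],
  rot=[
    [0,0,0],
    [0,0,0],
    [0,0,0],
    [0,0,0],
    [0,0,0],
  ],
)

```text
clock: 15.75
eef_pos: [427.5, -347.6, 44.9]
tcp_rot: [-3.138, 0.005, 0.0]
contact_force: [-0.3, 0.1, -0.1]
opening: 1.001
grasp_force: 0.0
```

```bash
python3 - <<'E'
from look import *
T=grab("top","top6");shifts(T,["slimA","slimB"])
plan((432,-350,17,0))
E
```

```text
slimA px (0, 0) score 1.0 -> 566.9 -234.4
slimB px (0, 0) score 0.99 -> 563.5 -352.3
"dp": [[0.09,0.04,0.74]] "rot": [[0,0,0.0]]
```

Emit:
play_rows(
  dp=[
    [0,0,0.3],
    [0,0,0.5],
    [0,0,0.5],
    [0,0,0.5],
  ],
  rot=[
    [0,0,0],
    [0,0,0],
    [0,0,0],
    [0,0,0],
  ],
)

```text
clock: 16.13
eef_pos: [429.7, -349.6, 28.5]
tcp_rot: [-3.142, 0.0, 0.0]
contact_force: [-0.0, -0.1, 0.5]
opening: 0.996
grasp_force: 0.0
```

Emit:
play_rows(
  dp=[
    [0.06,0.01,0.1],
    [0.06,0.01,0.29],
    [0.06,0.01,0.29],
    [0.06,0.01,0.29],
  ],
  rot=[
    [0,0,0],
    [0,0,0],
    [0,0,0],
    [0,0,0],
  ],
)

```text
clock: 16.47
eef_pos: [431.9, -349.9, 16.5]
tcp_rot: [-3.141, 0.001, 0.0]
contact_force: [-0.6, 0.0, 0.0]
opening: 0.999
grasp_force: 0.0
```

Emit:
play_rows(
  dp=[
    [0,0,0],
    [0,0,0],
    [0,0,0],
    [0,0,0],
    [0,0,0],
  ],
  rot=[
    [0,0,0],
    [0,0,0],
    [0,0,0],
    [0,0,0],
    [0,0,0],
  ],
  fingers=0.3,
)

```text
clock: 16.88
eef_pos: [432.2, -350.1, 17.5]
tcp_rot: [3.142, -0.0, 0.0]
contact_force: [-0.9, 1.5, 6.1]
opening: 0.573
grasp_force: 61.9
```

Emit:
play_rows(
  dp=[
    [0,0,0],
    [0,0,-0.1],
    [0,0,-0.4],
    [0,0,-0.8],
    [0,0,-1.2],
  ],
  rot=[
    [0,0,0],
    [0,0,0],
    [0,0,0],
    [0,0,0],
    [0,0,0],
  ],
)

```text
clock: 17.3
eef_pos: [431.7, -349.8, 65.7]
tcp_rot: [-3.141, 0.001, 0.0]
contact_force: [1.1, -1.4, -3.6]
opening: 0.569
grasp_force: 62.7
```

Emit:
play_rows(
  dp=[
    [0,0,-0.6],
    [0,0,-1.2],
    [0,0,-1.8],
    [0,0,-2.1],
    [0,0,-2.1],
  ],
  rot=[
    [0,0,0],
    [0,0,0],
    [0,0,0],
    [0,0,0],
    [0,0,0],
  ],
)

```text
clock: 17.72
eef_pos: [433.5, -351.2, 152.1]
tcp_rot: [3.138, -0.004, 0.0]
contact_force: [1.4, -0.7, -3.3]
opening: 0.571
grasp_force: 62.9
```

Emit:
play_rows(
  dp=[
    [0.38,-0.74,0],
    [0.75,-1.47,0],
    [1.13,-2.21,0],
    [1.5,-2.94,0],
    [1.88,-3.68,0],
  ],
  rot=[
    [0,0,-0.03],
    [0,0,-0.06],
    [0,0,-0.09],
    [0,0,-0.11],
    [0,0,-0.14],
  ],
)

```text
clock: 18.13
eef_pos: [506.8, -201.2, 147.5]
tcp_rot: [-3.141, 0.002, 0.014]
contact_force: [1.1, 0.0, -4.2]
opening: 0.573
grasp_force: 63.2
```

Emit:
play_rows(
  dp=[
    [0.38,-0.73,0],
    [0.77,-1.46,0],
    [1.15,-2.19,0],
    [1.54,-2.92,0],
    [1.93,-3.65,0],
  ],
  rot=[
    [0,0,-0.03],
    [0,0,-0.06],
    [0,0,-0.09],
    [0,0,-0.12],
    [0,0,-0.15],
  ],
)

```text
clock: 18.55
eef_pos: [581.8, -54.1, 147.3]
tcp_rot: [-3.141, 0.002, 0.031]
contact_force: [0.6, -1.0, -3.2]
opening: 0.572
grasp_force: 63.2
```

Emit:
play_rows(
  dp=[
    [0,0,0],
    [0,0,0],
    [0,0,0],
    [0,0,0],
  ],
  rot=[
    [0,0,0],
    [0,0,0],
    [0,0,0],
    [0,0,0],
  ],
)

```text
clock: 18.88
eef_pos: [581.3, -56.5, 148.0]
tcp_rot: [3.142, 0.002, 0.03]
contact_force: [0.7, -0.4, -3.1]
opening: 0.57
grasp_force: 63.5
```

Emit:
play_rows(
  dp=[
    [0.02,-0.02,0.5],
    [0.02,-0.02,1],
    [0.02,-0.02,1.4],
    [0.02,-0.02,1.7],
    [0.02,-0.02,1.9],
  ],
  rot=[
    [0,0,0],
    [0,0,0],
    [0,0,0],
    [0,0,0],
    [0,0,0],
  ],
)

```text
clock: 19.3
eef_pos: [582.0, -55.8, 71.4]
tcp_rot: [-3.141, 0.002, 0.029]
contact_force: [-0.0, 0.2, -3.4]
opening: 0.571
grasp_force: 63.5
```

Emit:
play_rows(
  dp=[
    [0,0,0.1],
    [0,0,0.2],
    [0,0,0.3],
    [0,0,0.4],
    [0,0,0.5],
  ],
  rot=[
    [0,0,0],
    [0,0,0],
    [0,0,0],
    [0,0,0],
    [0,0,0],
  ],
)

```text
clock: 19.72
eef_pos: [583.5, -55.0, 53.1]
tcp_rot: [3.141, -0.001, 0.031]
contact_force: [0.1, -0.4, -2.6]
opening: 0.57
grasp_force: 63.5
```

Emit:
play_rows(
  dp=[
    [0,0,0.1],
    [0,0,0.2],
    [0,0,0.27],
    [0,0,0.32],
    [0,0,0.32],
  ],
  rot=[
    [0,0,0],
    [0,0,0],
    [0,0,0],
    [0,0,0],
    [0,0,0],
  ],
)

```text
clock: 20.13
eef_pos: [582.8, -54.8, 39.6]
tcp_rot: [-3.141, 0.001, 0.031]
contact_force: [0.1, -0.0, -3.3]
opening: 0.57
grasp_force: 63.5
```

Emit:
play_rows(
  dp=[
    [0,0,0.03],
    [0,0,0.06],
    [0,0,0.08],
    [0,0,0.08],
  ],
  rot=[
    [0,0,0],
    [0,0,0],
    [0,0,0],
    [0,0,0],
  ],
)

```text
clock: 20.47
eef_pos: [583.3, -55.0, 37.5]
tcp_rot: [3.142, -0.0, 0.031]
contact_force: [-1.9, -0.1, 3.4]
opening: 0.573
grasp_force: 64.2
```

Emit:
play_rows(
  dp=[
    [0,0,0.02],
    [0,0,0.02],
    [0,0,0.0],
    [0,0,-0.02],
    [0,0,-0.02],
  ],
  rot=[
    [0,0,0],
    [0,0,0],
    [0,0,0],
    [0,0,0],
    [0,0,0],
  ],
  fingers=0.8,
)

```text
clock: 20.88
eef_pos: [583.3, -54.9, 37.9]
tcp_rot: [3.142, -0.0, 0.031]
contact_force: [-0.1, 0.8, 0.4]
opening: 0.803
grasp_force: 0.0
```

Emit:
play_rows(
  dp=[
    [0,0,-0.3],
    [0,0,-0.8],
    [0,0,-1.5],
    [0,0,-2.2],
    [0,0,-2.8],
  ],
  rot=[
    [0,0,0],
    [0,0,0],
    [0,0,0],
    [0,0,0],
    [0,0,0],
  ],
)

```text
clock: 21.3
eef_pos: [583.3, -54.9, 152.3]
tcp_rot: [3.141, -0.001, 0.031]
contact_force: [1.0, 0.0, 0.7]
opening: 0.8
grasp_force: 0.0
```

```bash
python3 - <<'E'
from look import *
T=grab("top","top7");shifts(T,["slimA","slimB"])
plan((566.9,-234.4,145,0))
plan((566.9,-234.4,50,0,30),(566.9,-234.4,17,0,20),start=(566.9,-234.4,145,0))
E
```

```text
slimA px (-16, -14) score 0.26 -> 602.6 -195.4
slimB px (0, 0) score 1.0 -> 563.5 -352.3
"dp": [[-0.1,0.74,0.05],[-0.2,1.49,0.1],[-0.31,2.23,0.15],[-0.41,2.98,0.2],[-0.51,3.72,0.25]] "rot": [[0,0,0.05],[0,0,0.1],[0,0,0.15],[0,0,0.19],[0,0,0.24]]
"dp": [[-0.08,0.75,0.05]] "rot": [[0,0,0.05]]
"dp": [[0.0,0.0,0.59],[0.0,0.0,1.19],[0.0,0.0,1.78],[0.0,0.0,2.38],[0.0,0.0,2.79]] "rot": [[0,0,0.0],[0,0,0.0],[0,0,0.0],[0,0,0.0],[0,0,0.0]]
"dp": [[0.0,0.0,0.41]] "rot": [[0,0,0.0]]
```

```bash
python3 - <<'E'
from look import *
plan((563.5,-352.3,150,0))
E
```

```text
"dp": [[-0.09,0.82,0.02],[-0.17,1.65,0.04],[-0.26,2.47,0.06],[-0.35,3.29,0.08],[-0.44,4.12,0.09]] "rot": [[0,0,0.03],[0,0,0.06],[0,0,0.1],[0,0,0.13],[0,0,0.16]]
"dp": [[-0.07,0.82,0.02],[-0.14,1.64,0.04],[-0.22,2.47,0.06],[-0.29,3.29,0.08]] "rot": [[0,0,0.03],[0,0,0.07],[0,0,0.1],[0,0,0.13]]
```

Emit:
play_rows(
  dp=[
    [-0.09,0.82,0.02],
    [-0.17,1.65,0.04],
    [-0.26,2.47,0.06],
    [-0.35,3.29,0.08],
    [-0.44,4.12,0.09],
  ],
  rot=[
    [0,0,0.03],
    [0,0,0.06],
    [0,0,0.1],
    [0,0,0.13],
    [0,0,0.16],
  ],
  fingers=1,
)

```text
clock: 21.77
eef_pos: [570.3, -221.6, 146.9]
tcp_rot: [3.141, -0.001, 0.014]
contact_force: [1.0, 0.6, 0.9]
opening: 0.996
grasp_force: 0.0
```

Emit:
play_rows(
  dp=[
    [-0.07,0.82,0.02],
    [-0.14,1.64,0.04],
    [-0.22,2.47,0.06],
    [-0.29,3.29,0.08],
    [-0.29,3.29,0.08],
  ],
  rot=[
    [0,0,0.03],
    [0,0,0.07],
    [0,0,0.1],
    [0,0,0.13],
    [0,0,0.13],
  ],
)

```text
clock: 22.18
eef_pos: [560.2, -357.5, 143.6]
tcp_rot: [3.139, -0.001, -0.003]
contact_force: [-0.8, 0.9, -0.9]
opening: 0.999
grasp_force: 0.0
```

Emit:
play_rows(
  dp=[
    [0,0,0.6],
    [0,0,1.3],
    [0,0,2],
    [0,0,2.3],
    [0,0,2.3],
  ],
  rot=[
    [0,0,0],
    [0,0,0],
    [0,0,0],
    [0,0,0],
    [0,0,0],
  ],
)

```text
clock: 22.6
eef_pos: [558.9, -350.4, 48.2]
tcp_rot: [-3.139, 0.004, 0.0]
contact_force: [0.1, 0.2, 0.2]
opening: 1.0
grasp_force: 0.0
```

Emit:
play_rows(
  dp=[
    [0,0,0.2],
    [0,0,0.4],
    [0,0,0.4],
    [0,0,0.4],
  ],
  rot=[
    [0,0,0],
    [0,0,0],
    [0,0,0],
    [0,0,0],
  ],
)

```text
clock: 22.93
eef_pos: [561.1, -352.0, 35.4]
tcp_rot: [3.141, -0.001, 0.0]
contact_force: [0.3, -0.5, 0.4]
opening: 1.002
grasp_force: 0.0
```

```bash
python3 - <<'E'
from look import *
plan((563.5,-352.3,17,0,50))
T=grab("top","top8");shifts(T,["slimA"])
E
```

```text
"dp": [[0.06,0.01,0.46]] "rot": [[0,0,0.0]]
slimA px (0, 0) score 1.0 -> 566.9 -234.4
```

Emit:
play_rows(
  dp=[
    [0.06,0.01,0.15],
    [0.06,0.01,0.35],
    [0.06,0.01,0.46],
    [0.06,0.01,0.46],
  ],
  rot=[
    [0,0,0],
    [0,0,0],
    [0,0,0],
    [0,0,0],
  ],
)

```text
clock: 23.32
eef_pos: [562.3, -351.8, 15.0]
tcp_rot: [-3.14, 0.002, 0.0]
contact_force: [0.3, -0.7, -0.2]
opening: 0.997
grasp_force: 0.0
```

Emit:
play_rows(
  dp=[
    [0,0,0],
    [0,0,0],
    [0,0,0],
    [0,0,0],
    [0,0,0],
  ],
  rot=[
    [0,0,0],
    [0,0,0],
    [0,0,0],
    [0,0,0],
    [0,0,0],
  ],
  fingers=0.2,
)

```text
clock: 23.73
eef_pos: [563.3, -352.4, 17.1]
tcp_rot: [3.141, -0.0, 0.0]
contact_force: [-0.9, 2.0, 3.7]
opening: 0.455
grasp_force: 60.5
```

Emit:
play_rows(
  dp=[
    [0,0,0],
    [0,0,0],
    [0,0,0],
  ],
  rot=[
    [0,0,0],
    [0,0,0],
    [0,0,0],
  ],
)

```text
clock: 23.98
eef_pos: [563.3, -352.3, 17.1]
tcp_rot: [3.141, -0.0, 0.0]
contact_force: [-0.7, 1.2, 6.4]
opening: 0.455
grasp_force: 60.6
```

```bash
python3 - <<'E'
from look import *
s=telemetry.sense();print(s["eef_pos"],s["opening"])
plan((563.5,-352.3,185,0),(578.5,58.3,185,.03))
E
```

```text
[ 563.34469495 -352.34184026   17.0807183 ] 0.4549748059274947
"dp": [[0.0,0.0,-0.84],[0.0,0.0,-1.68],[0.0,0.0,-2.52],[0.0,0.0,-3.36],[0.0,0.0,-4.2]] "rot": [[0,0,0.0],[0,0,0.0],[0,0,0.0],[0,0,0.0],[0,0,0.0]]
"dp": [[0.03,-0.79,0.0],[0.06,-1.58,0.0],[0.09,-2.37,0.0],[0.12,-3.16,0.0],[0.15,-3.95,0.0]] "rot": [[0,0,-0.02],[0,0,-0.04],[0,0,-0.06],[0,0,-0.09],[0,0,-0.11]]
"dp": [[0.04,-0.79,0.0],[0.07,-1.58,0.0],[0.11,-2.37,0.0],[0.15,-3.16,0.0],[0.19,-3.95,0.0]] "rot": [[0,0,-0.02],[0,0,-0.04],[0,0,-0.07],[0,0,-0.09],[0,0,-0.11]]
"dp": [[0.05,-0.78,0.0],[0.09,-1.57,0.0],[0.14,-2.36,0.0]] "rot": [[0,0,-0.02],[0,0,-0.04],[0,0,-0.07]]
```

Emit:
play_rows(
  dp=[
    [0,0,-0.1],
    [0,0,-0.4],
    [0,0,-1],
    [0,0,-1.8],
    [0,0,-2.6],
  ],
  rot=[
    [0,0,0],
    [0,0,0],
    [0,0,0],
    [0,0,0],
    [0,0,0],
  ],
)

```text
clock: 24.4
eef_pos: [562.4, -351.9, 121.4]
tcp_rot: [-3.141, 0.002, 0.0]
contact_force: [0.0, 0.4, -2.3]
opening: 0.457
grasp_force: 60.8
```

Emit:
play_rows(
  dp=[
    [0,0,-0.7],
    [0,0,-1.3],
    [0,0,-1.6],
    [0,0,-1.6],
  ],
  rot=[
    [0,0,0],
    [0,0,0],
    [0,0,0],
    [0,0,0],
  ],
)

```text
clock: 24.73
eef_pos: [564.6, -353.3, 188.2]
tcp_rot: [3.139, -0.005, 0.0]
contact_force: [0.1, -0.6, -2.9]
opening: 0.453
grasp_force: 61.0
```

Emit:
play_rows(
  dp=[
    [0.03,-0.79,0],
    [0.06,-1.58,0],
    [0.09,-2.37,0],
    [0.12,-3.16,0],
    [0.15,-3.95,0],
  ],
  rot=[
    [0,0,-0.02],
    [0,0,-0.04],
    [0,0,-0.06],
    [0,0,-0.09],
    [0,0,-0.11],
  ],
)

```text
clock: 25.15
eef_pos: [567.8, -192.7, 182.5]
tcp_rot: [-3.141, 0.003, 0.011]
contact_force: [0.1, 0.3, -3.3]
opening: 0.459
grasp_force: 61.2
```

Emit:
play_rows(
  dp=[
    [0.04,-0.79,0],
    [0.07,-1.58,0],
    [0.11,-2.37,0],
    [0.15,-3.16,0],
    [0.19,-3.95,0],
  ],
  rot=[
    [0,0,-0.02],
    [0,0,-0.04],
    [0,0,-0.07],
    [0,0,-0.09],
    [0,0,-0.11],
  ],
)

```text
clock: 25.57
eef_pos: [573.6, -34.7, 182.6]
tcp_rot: [-3.141, 0.003, 0.023]
contact_force: [0.0, 0.5, -2.6]
opening: 0.458
grasp_force: 61.2
```

Emit:
play_rows(
  dp=[
    [0.05,-0.78,0],
    [0.09,-1.57,0],
    [0.14,-2.36,0],
    [0.14,-2.36,0],
    [0.14,-2.36,0],
  ],
  rot=[
    [0,0,-0.02],
    [0,0,-0.04],
    [0,0,-0.07],
    [0,0,-0.07],
    [0,0,-0.07],
  ],
)

```text
clock: 25.98
eef_pos: [577.2, 59.6, 182.8]
tcp_rot: [3.141, 0.003, 0.033]
contact_force: [-0.5, -0.7, -3.2]
opening: 0.456
grasp_force: 61.4
```

Emit:
play_rows(
  dp=[
    [0,0,0],
    [0,0,0],
    [0,0,0],
  ],
  rot=[
    [0,0,0],
    [0,0,0],
    [0,0,0],
  ],
)

```text
clock: 26.23
eef_pos: [578.0, 57.1, 184.0]
tcp_rot: [3.141, 0.001, 0.029]
contact_force: [-0.1, 0.2, -2.7]
opening: 0.455
grasp_force: 61.4
```

```bash
python3 - <<'E'
from look import *
plan((578.5,58.3,75,.03,30))
T=grab("top","top9");shifts(T,["slimA"])
E
```

```text
"dp": [[0.0,-0.01,0.68],[0.01,-0.01,1.36],[0.01,-0.02,2.04],[0.01,-0.03,2.73]] "rot": [[0,0,0.0],[0,0,0.0],[0,0,-0.01],[0,0,-0.01]]
slimA px (0, 0) score 1.0 -> 566.9 -234.4
```

Emit:
play_rows(
  dp=[
    [0.01,-0.02,0.6],
    [0.01,-0.02,1.3],
    [0.01,-0.02,2],
    [0.01,-0.02,2.5],
    [0.01,-0.02,2.75],
  ],
  rot=[
    [0,0,0],
    [0,0,0],
    [0,0,0],
    [0,0,0],
    [0,0,0],
  ],
)

```text
clock: 26.7
eef_pos: [577.0, 58.1, 71.8]
tcp_rot: [3.141, 0.004, 0.029]
contact_force: [0.3, 0.7, -3.1]
opening: 0.456
grasp_force: 61.4
```

Emit:
play_rows(
  dp=[
    [0,0,0.1],
    [0,0,0.2],
    [0,0,0.3],
    [0,0,0.4],
    [0,0,0.5],
  ],
  rot=[
    [0,0,0],
    [0,0,0],
    [0,0,0],
    [0,0,0],
    [0,0,0],
  ],
)

```text
clock: 27.12
eef_pos: [579.4, 59.1, 55.2]
tcp_rot: [-3.142, -0.002, 0.031]
contact_force: [0.4, -0.9, -3.2]
opening: 0.453
grasp_force: 61.5
```

Emit:
play_rows(
  dp=[
    [0,0,0.1],
    [0,0,0.2],
    [0,0,0.27],
    [0,0,0.33],
    [0,0,0.33],
  ],
  rot=[
    [0,0,0],
    [0,0,0],
    [0,0,0],
    [0,0,0],
    [0,0,0],
  ],
)

```text
clock: 27.53
eef_pos: [578.3, 59.1, 40.8]
tcp_rot: [3.142, 0.001, 0.031]
contact_force: [-0.1, -0.2, -2.6]
opening: 0.455
grasp_force: 61.5
```

Expected seating is at about z = 37.

Emit:
play_rows(
  dp=[
    [0,0,0.03],
    [0,0,0.06],
    [0,0,0.09],
    [0,0,0.12],
    [0,0,0.12],
  ],
  rot=[
    [0,0,0],
    [0,0,0],
    [0,0,0],
    [0,0,0],
    [0,0,0],
  ],
)

```text
clock: 27.95
eef_pos: [578.8, 59.1, 37.1]
tcp_rot: [3.142, -0.0, 0.031]
contact_force: [-2.4, -1.0, 5.1]
opening: 0.46
grasp_force: 62.1
```

Emit:
play_rows(
  dp=[
    [0,0,0.02],
    [0,0,0.02],
    [0,0,0.0],
    [0,0,-0.02],
    [0,0,-0.02],
  ],
  rot=[
    [0,0,0],
    [0,0,0],
    [0,0,0],
    [0,0,0],
    [0,0,0],
  ],
  fingers=0.7,
)

```text
clock: 28.37
eef_pos: [578.9, 59.1, 37.5]
tcp_rot: [-3.142, -0.0, 0.03]
contact_force: [-0.4, 0.3, -0.2]
opening: 0.703
grasp_force: 0.0
```

Emit:
play_rows(
  dp=[
    [0,0,-0.3],
    [0,0,-0.8],
    [0,0,-1.6],
    [0,0,-2.5],
    [0,0,-3.4],
  ],
  rot=[
    [0,0,0],
    [0,0,0],
    [0,0,0],
    [0,0,0],
    [0,0,0],
  ],
)

```text
clock: 28.78
eef_pos: [578.1, 59.0, 175.3]
tcp_rot: [3.142, 0.001, 0.031]
contact_force: [1.3, -1.5, -0.9]
opening: 0.705
grasp_force: 0.0
```

```bash
python3 - <<'E'
from look import *
T=grab("top","top10");shifts(T,["slimA"])
plan((566.9,-234.4,175,0))
plan((566.9,-234.4,175,0),(464.5,54.7,185,.03),start=(566.9,-234.4,175,0))
E
```

```text
slimA px (0, 0) score 1.0 -> 566.9 -234.4
"dp": [[-0.07,0.81,0.02],[-0.13,1.63,0.04],[-0.2,2.44,0.07],[-0.27,3.26,0.09],[-0.34,4.07,0.11]] "rot": [[0,0,0.03],[0,0,0.06],[0,0,0.1],[0,0,0.13],[0,0,0.16]]
"dp": [[-0.05,0.82,0.02],[-0.1,1.63,0.04],[-0.16,2.45,0.06],[-0.21,3.26,0.09]] "rot": [[0,0,0.03],[0,0,0.07],[0,0,0.1],[0,0,0.13]]
"dp": [[0.0,0.0,0.0],[-0.26,-0.72,-0.03],[-0.51,-1.45,-0.05],[-0.77,-2.17,-0.08],[-1.02,-2.89,-0.1]] "rot": [[0,0,0.0],[0,0,-0.03],[0,0,-0.06],[0,0,-0.09],[0,0,-0.11]]
"dp": [[-0.25,-0.73,-0.03],[-0.5,-1.45,-0.05],[-0.75,-2.18,-0.08],[-0.99,-2.9,-0.1],[-1.24,-3.63,-0.13]] "rot": [[0,0,-0.03],[0,0,-0.06],[0,0,-0.09],[0,0,-0.12],[0,0,-0.15]]
"dp": [[-0.24,-0.73,-0.02]] "rot": [[0,0,-0.03]]
```

Emit:
play_rows(
  dp=[
    [-0.07,0.81,-0.02],
    [-0.13,1.63,-0.04],
    [-0.2,2.44,0],
    [-0.27,3.26,0],
    [-0.34,4.07,0],
  ],
  rot=[
    [0,0,0.03],
    [0,0,0.06],
    [0,0,0.1],
    [0,0,0.13],
    [0,0,0.16],
  ],
  fingers=1,
)

```text
clock: 29.25
eef_pos: [569.8, -105.5, 174.1]
tcp_rot: [3.141, -0.001, 0.014]
contact_force: [0.8, -0.3, 0.4]
opening: 0.997
grasp_force: 0.0
```

Emit:
play_rows(
  dp=[
    [-0.05,0.82,0.02],
    [-0.1,1.63,0.04],
    [-0.16,2.45,0.06],
    [-0.21,3.26,0.09],
    [-0.21,3.26,0.09],
  ],
  rot=[
    [0,0,0.03],
    [0,0,0.07],
    [0,0,0.1],
    [0,0,0.13],
    [0,0,0.13],
  ],
)

```text
clock: 29.67
eef_pos: [563.2, -239.6, 170.4]
tcp_rot: [3.139, -0.001, -0.003]
contact_force: [-0.4, 0.3, -0.4]
opening: 1.004
grasp_force: 0.0
```

Emit:
play_rows(
  dp=[
    [0,0,0.6],
    [0,0,1.4],
    [0,0,2.2],
    [0,0,3],
    [0,0,3.3],
  ],
  rot=[
    [0,0,0],
    [0,0,0],
    [0,0,0],
    [0,0,0],
    [0,0,0],
  ],
)

```text
clock: 30.08
eef_pos: [561.2, -233.4, 34.4]
tcp_rot: [-3.14, 0.004, 0.0]
contact_force: [-0.9, 0.3, -1.2]
opening: 1.002
grasp_force: 0.0
```

Emit:
play_rows(
  dp=[
    [0,0,0.1],
    [0,0,0.1],
    [0,0,0.1],
    [0,0,0.1],
  ],
  rot=[
    [0,0,0],
    [0,0,0],
    [0,0,0],
    [0,0,0],
  ],
)

```text
clock: 30.42
eef_pos: [564.8, -235.1, 35.7]
tcp_rot: [3.14, -0.003, 0.0]
contact_force: [-0.3, 0.7, 0.9]
opening: 1.0
grasp_force: 0.0
```

```bash
python3 - <<'E'
from look import *
plan((566.9,-234.4,17,0,50))
E
```

```text
"dp": [[0.05,-0.02,0.47]] "rot": [[0,0,0.0]]
```

Emit:
play_rows(
  dp=[
    [0.05,-0.02,0.15],
    [0.05,-0.02,0.35],
    [0.05,-0.02,0.46],
    [0.05,-0.02,0.46],
  ],
  rot=[
    [0,0,0],
    [0,0,0],
    [0,0,0],
    [0,0,0],
  ],
)

```text
clock: 30.75
eef_pos: [564.7, -233.4, 14.1]
tcp_rot: [-3.141, 0.002, 0.0]
contact_force: [-0.5, 0.9, -0.9]
opening: 1.0
grasp_force: 0.0
```

Emit:
play_rows(
  dp=[
    [0,0,0],
    [0,0,0],
    [0,0,0],
    [0,0,0],
    [0,0,0],
  ],
  rot=[
    [0,0,0],
    [0,0,0],
    [0,0,0],
    [0,0,0],
    [0,0,0],
  ],
  fingers=0.2,
)

```text
clock: 31.17
eef_pos: [565.6, -234.0, 15.8]
tcp_rot: [3.141, -0.0, 0.0]
contact_force: [-1.8, -0.2, 5.0]
opening: 0.455
grasp_force: 60.3
```

Emit:
play_rows(
  dp=[
    [0,0,0],
    [0,0,0],
    [0,0,0],
  ],
  rot=[
    [0,0,0],
    [0,0,0],
    [0,0,0],
  ],
)

```text
clock: 31.42
eef_pos: [565.6, -234.0, 15.8]
tcp_rot: [3.141, -0.0, 0.0]
contact_force: [-1.7, -0.4, 5.4]
opening: 0.462
grasp_force: 60.3
```

Emit:
play_rows(
  dp=[
    [0,0,-0.1],
    [0,0,-0.4],
    [0,0,-1],
    [0,0,-1.8],
    [0,0,-2.6],
  ],
  rot=[
    [0,0,0],
    [0,0,0],
    [0,0,0],
    [0,0,0],
    [0,0,0],
  ],
)

```text
clock: 31.83
eef_pos: [564.6, -233.3, 120.3]
tcp_rot: [-3.141, 0.002, 0.0]
contact_force: [1.2, -0.5, -2.9]
opening: 0.458
grasp_force: 60.9
```

Emit:
play_rows(
  dp=[
    [0,0,-0.7],
    [0,0,-1.3],
    [0,0,-1.6],
    [0,0,-1.6],
    [0,0,-1.6],
  ],
  rot=[
    [0,0,0],
    [0,0,0],
    [0,0,0],
    [0,0,0],
    [0,0,0],
  ],
)

```text
clock: 32.25
eef_pos: [565.2, -233.7, 183.2]
tcp_rot: [3.141, -0.0, 0.0]
contact_force: [0.1, 0.1, -3.1]
opening: 0.459
grasp_force: 60.9
```

Emit:
play_rows(
  dp=[
    [-0.26,-0.72,0],
    [-0.51,-1.45,0],
    [-0.77,-2.17,0],
    [-1.02,-2.89,0],
  ],
  rot=[
    [0,0,-0.03],
    [0,0,-0.06],
    [0,0,-0.09],
    [0,0,-0.11],
  ],
)

```text
clock: 32.58
eef_pos: [522.4, -116.8, 180.8]
tcp_rot: [-3.141, 0.004, 0.011]
contact_force: [0.6, 0.5, -2.2]
opening: 0.453
grasp_force: 61.3
```

Emit:
play_rows(
  dp=[
    [-0.25,-0.73,0],
    [-0.5,-1.45,0],
    [-0.75,-2.18,0],
    [-0.99,-2.9,0],
    [-1.24,-3.63,0],
  ],
  rot=[
    [0,0,-0.03],
    [0,0,-0.06],
    [0,0,-0.09],
    [0,0,-0.12],
    [0,0,-0.15],
  ],
)

```text
clock: 33.0
eef_pos: [471.2, 27.5, 181.3]
tcp_rot: [3.142, 0.004, 0.027]
contact_force: [1.0, 0.7, -3.1]
opening: 0.458
grasp_force: 61.3
```

Emit:
play_rows(
  dp=[
    [-0.24,-0.73,0],
    [-0.24,-0.73,0],
    [-0.24,-0.73,0],
    [-0.24,-0.73,0],
    [-0.24,-0.73,0],
  ],
  rot=[
    [0,0,-0.03],
    [0,0,-0.03],
    [0,0,-0.03],
    [0,0,-0.03],
    [0,0,-0.03],
  ],
)

```text
clock: 33.42
eef_pos: [462.7, 54.7, 182.4]
tcp_rot: [3.141, 0.001, 0.03]
contact_force: [0.3, 0.4, -3.0]
opening: 0.453
grasp_force: 61.6
```

```bash
python3 - <<'E'
from look import *
plan((464.5,54.7,75,.03,30))
E
```

```text
"dp": [[0.01,0.0,0.67],[0.02,0.0,1.34],[0.03,0.0,2.01],[0.04,0.0,2.69]] "rot": [[0,0,0.0],[0,0,0.0],[0,0,0.0],[0,0,0.0]]
```

Emit:
play_rows(
  dp=[
    [0.02,0,0.6],
    [0.02,0,1.3],
    [0.02,0,2],
    [0.02,0,2.5],
    [0.02,0,2.75],
  ],
  rot=[
    [0,0,0],
    [0,0,0],
    [0,0,0],
    [0,0,0],
    [0,0,0],
  ],
)

```text
clock: 33.83
eef_pos: [462.3, 54.2, 70.7]
tcp_rot: [3.141, 0.004, 0.029]
contact_force: [-0.9, -0.5, -2.8]
opening: 0.462
grasp_force: 61.5
```

Emit:
play_rows(
  dp=[
    [0,0,0.1],
    [0,0,0.2],
    [0,0,0.3],
    [0,0,0.4],
    [0,0,0.5],
  ],
  rot=[
    [0,0,0],
    [0,0,0],
    [0,0,0],
    [0,0,0],
    [0,0,0],
  ],
)

```text
clock: 34.25
eef_pos: [464.1, 55.3, 53.7]
tcp_rot: [3.142, -0.001, 0.031]
contact_force: [-1.6, -1.3, -1.6]
opening: 0.458
grasp_force: 61.7
```

Emit:
play_rows(
  dp=[
    [0,0,0.1],
    [0,0,0.2],
    [0,0,0.27],
    [0,0,0.33],
    [0,0,0.33],
  ],
  rot=[
    [0,0,0],
    [0,0,0],
    [0,0,0],
    [0,0,0],
    [0,0,0],
  ],
)

```text
clock: 34.67
eef_pos: [463.7, 55.4, 39.7]
tcp_rot: [-3.142, 0.0, 0.031]
contact_force: [0.6, -0.0, -3.2]
opening: 0.456
grasp_force: 61.7
```

Emit:
play_rows(
  dp=[
    [0,0,0.03],
    [0,0,0.06],
    [0,0,0.09],
    [0,0,0.11],
    [0,0,0.11],
  ],
  rot=[
    [0,0,0],
    [0,0,0],
    [0,0,0],
    [0,0,0],
    [0,0,0],
  ],
)

```text
clock: 35.08
eef_pos: [463.9, 55.4, 35.8]
tcp_rot: [-3.142, -0.0, 0.031]
contact_force: [-1.8, 0.1, -0.8]
opening: 0.458
grasp_force: 61.8
```

Emit:
play_rows(
  dp=[
    [0,0,0.03],
    [0,0,0.05],
    [0,0,0.05],
  ],
  rot=[
    [0,0,0],
    [0,0,0],
    [0,0,0],
  ],
)

```text
clock: 35.33
eef_pos: [463.9, 55.4, 35.6]
tcp_rot: [-3.142, -0.0, 0.031]
contact_force: [-10.6, -0.4, 33.8]
opening: 0.46
grasp_force: 65.0
```

Emit:
play_rows(
  dp=[
    [0,0,0],
    [0,0,0],
    [0,0,-0.03],
    [0,0,-0.05],
    [0,0,-0.05],
  ],
  rot=[
    [0,0,0],
    [0,0,0],
    [0,0,0],
    [0,0,0],
    [0,0,0],
  ],
  fingers=0.7,
)

```text
clock: 35.75
eef_pos: [463.9, 55.4, 35.8]
tcp_rot: [-3.142, -0.0, 0.031]
contact_force: [0.9, 0.1, -0.1]
opening: 0.699
grasp_force: 0.0
```

Emit:
play_rows(
  dp=[
    [0,0,-0.3],
    [0,0,-0.8],
    [0,0,-1.6],
    [0,0,-2.5],
    [0,0,-3.4],
  ],
  rot=[
    [0,0,0],
    [0,0,0],
    [0,0,0],
    [0,0,0],
    [0,0,0],
  ],
)

```text
clock: 36.17
eef_pos: [463.0, 55.3, 172.7]
tcp_rot: [3.141, 0.002, 0.031]
contact_force: [-0.3, 0.2, 0.3]
opening: 0.7
grasp_force: 0.0
```

Emit:
play_rows(
  dp=[
    [0,0,-0.5],
    [0,0,-1],
    [0,0,-1],
    [0,0,-1],
  ],
  rot=[
    [0,0,0],
    [0,0,0],
    [0,0,0],
    [0,0,0],
  ],
  fingers=0,
)

```text
clock: 36.5
eef_pos: [464.3, 55.4, 212.4]
tcp_rot: [-3.141, -0.002, 0.031]
contact_force: [-1.0, -0.1, 0.3]
opening: 0.139
grasp_force: 0.0
```

```bash
python3 - <<'E'
from look import *
S=grab("scene","scene11");T=grab("top","top11")
crop(S,215,125,445,285,3.4,"s11")
E
```

```text
(no output)
```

View pics/s11.png

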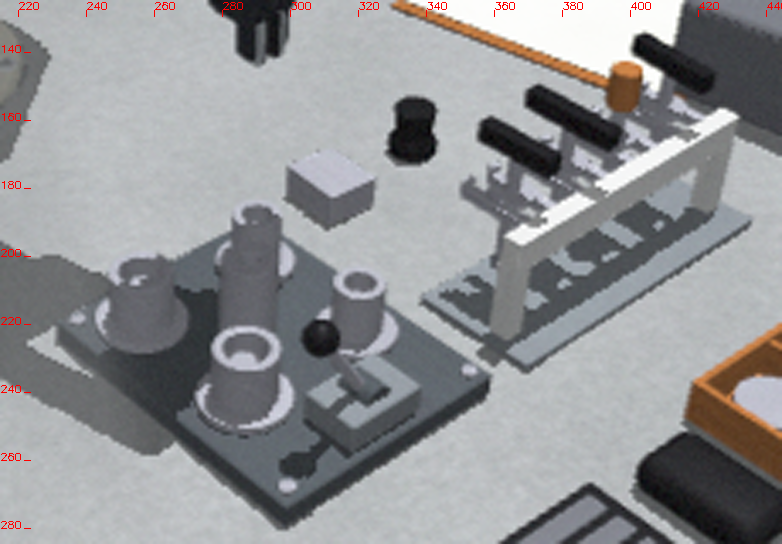

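```bash
python3 - <<'E'
from look import *
plan((645.5,-98,212,.03),(645.5,-98,110,.03,30))
plan((645.5,-78,110,.03,10),(645.5,26,110,.03,12),start=(645.5,-98,110,.03))
E
```

```text
"dp": [[0.56,0.5,0.0],[1.11,0.99,-0.01],[1.67,1.49,-0.01],[2.22,1.98,-0.02],[2.78,2.48,-0.02]] "rot": [[0,0,0.0],[0,0,0.0],[0,0,0.0],[0,0,0.0],[0,0,0.0]]
"dp": [[0.55,0.5,0.0],[1.11,0.99,-0.01],[1.66,1.49,-0.01],[1.66,1.49,0.63],[1.66,1.49,1.26]] "rot": [[0,0,0.0],[0,0,0.0],[0,0,0.01],[0,0,0.01],[0,0,0.01]]
"dp": [[0.0,0.0,0.64],[0.0,0.0,1.28]] "rot": [[0,0,0.0],[0,0,0.0]]
"dp": [[0.01,-0.25,0.0],[0.01,-0.5,0.0],[0.02,-0.79,0.0],[0.03,-1.08,0.0],[0.04,-1.37,0.0]] "rot": [[0,0,0.0],[0,0,0.0],[0,0,0.0],[0,0,0.0],[0,0,0.0]]
"dp": [[0.01,-0.28,0.0],[0.02,-0.57,0.0],[0.03,-0.86,0.0],[0.04,-1.15,0.0],[0.04,-1.44,0.0]] "rot": [[0,0,0.0],[0,0,0.0],[0,0,0.0],[0,0,0.0],[0,0,0.0]]
"dp": [[0.01,-0.29,0.0]] "rot": [[0,0,0.0]]
```

Emit:
play_rows(
  dp=[
    [0.56,0.5,0],
    [1.11,0.99,0],
    [1.67,1.49,0],
    [2.22,1.98,0],
    [2.78,2.48,0],
  ],
  rot=[
    [0,0,0],
    [0,0,0],
    [0,0,0],
    [0,0,0],
    [0,0,0],
  ],
)

```text
clock: 37.02
eef_pos: [577.9, -41.3, 209.7]
tcp_rot: [-3.141, 0.003, 0.031]
contact_force: [0.2, 0.7, -0.1]
opening: -0.004
grasp_force: 0.0
```

Emit:
play_rows(
  dp=[
    [0.55,0.5,0],
    [1.11,0.99,0],
    [1.66,1.49,0],
    [1.66,1.49,0.6],
    [1.66,1.49,1.2],
  ],
  rot=[
    [0,0,0],
    [0,0,0],
    [0,0,0],
    [0,0,0],
    [0,0,0],
  ],
)

```text
clock: 37.43
eef_pos: [647.3, -99.3, 161.9]
tcp_rot: [3.141, -0.001, 0.029]
contact_force: [-0.4, -0.2, -0.5]
opening: 0.006
grasp_force: 0.0
```

Emit:
play_rows(
  dp=[
    [0,0,0.7],
    [0,0,1.3],
    [0,0,1.3],
    [0,0,1.3],
    [0,0,1.3],
  ],
  rot=[
    [0,0,0],
    [0,0,0],
    [0,0,0],
    [0,0,0],
    [0,0,0],
  ],
)

```text
clock: 37.85
eef_pos: [646.4, -98.0, 112.0]
tcp_rot: [-3.142, 0.0, 0.031]
contact_force: [0.5, 0.3, -0.0]
opening: 0.002
grasp_force: 0.0
```

Emit:
play_rows(
  dp=[
    [0,-0.2,0],
    [0,-0.45,0],
    [0,-0.7,0],
    [0,-0.95,0],
    [0,-1.2,0],
  ],
  rot=[
    [0,0,0],
    [0,0,0],
    [0,0,0],
    [0,0,0],
    [0,0,0],
  ],
)

```text
clock: 38.27
eef_pos: [647.2, -55.8, 119.5]
tcp_rot: [3.129, -0.006, 0.035]
contact_force: [-25.9, -46.1, 82.8]
opening: -0.004
grasp_force: 37.0
```

The finger's outer flare is bearing on the top of the knob, so I'm backing off.

Emit:
play_rows(
  dp=[
    [0,0.3,0],
    [0,0.6,0],
    [0,0.9,0],
    [0,1.2,0],
    [0,1.2,0],
  ],
  rot=[
    [0,0,0],
    [0,0,0],
    [0,0,0],
    [0,0,0],
    [0,0,0],
  ],
)

```text
clock: 38.68
eef_pos: [646.0, -99.7, 111.4]
tcp_rot: [3.141, 0.0, 0.029]
contact_force: [-0.7, -0.1, -0.2]
opening: 0.001
grasp_force: 0.0
```

Emit:
play_rows(
  dp=[
    [0,0,-0.7],
    [0,0,-1.4],
    [0,0.5,-2],
    [0,1,-2.2],
    [0,1,-2.2],
  ],
  rot=[
    [0,0,0],
    [0,0,0],
    [0,0,0],
    [0,0,0],
    [0,0,0],
  ],
  fingers=0.55,
)

```text
clock: 39.1
eef_pos: [648.9, -140.6, 202.3]
tcp_rot: [3.14, -0.004, 0.029]
contact_force: [-0.4, 0.2, 0.0]
opening: 0.55
grasp_force: 0.0
```

```bash
python3 - <<'E'
from look import *
S=grab("scene","scene12");T=grab("top","top12")
S0=dict(np.load("pics/scene11.npz"))
b=(298,208,318,236)
for f in(S0,S):
    g=f["color"][b[1]:b[3],b[0]:b[2]].max(2);i=np.argwhere(g<60);print(len(i),i.mean(0)[::-1]+b[:2])
crop(S,250,110,400,260,4,"s12")
E
```

```text
93 [308.91397849 224.13978495]
68 [314.04411765 217.92647059]
```

View pics/s12.png

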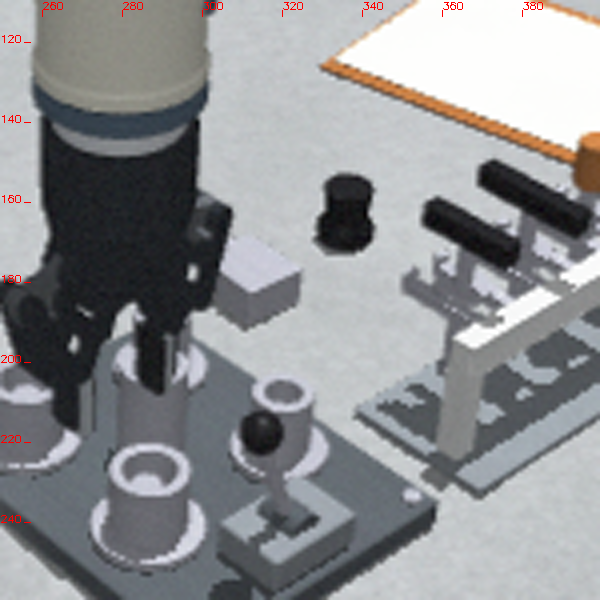

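```bash
python3 - <<'E'
from look import *
S=dict(np.load("pics/scene12.npz"));T=dict(np.load("pics/top12.npz"))
def knob(th):
    y=90*np.sin(th-.6);z=42+90*np.cos(th-.6);return np.array([523.3+122-.031*y,-.5+3.8+y,z])
for th in np.arange(0,1.25,.1): print(th.round(1),knob(th).round(0),proj(S,knob(th)).round(1))
k=knob(.25);
def blob(f,b):
    g=f["color"][b[1]:b[3],b[0]:b[2]].max(2);i=np.argwhere(g<50);return len(i),i.mean(0)[::-1]+b[:2]
a=blob(S,(306,208,324,227));print(a); 
s=telemetry.sense();print(s["eef_pos"])
E
```

```text
0.0 [647. -48. 116.] [308.8 225.4]
0.1 [647. -40. 121.] [311.3 222.4]
0.2 [646. -32. 125.] [313.9 219.6]
0.3 [646. -23. 128.] [316.6 217. ]
0.4 [646. -15. 130.] [319.4 214.7]
0.5 [646.  -6. 132.] [322.2 212.6]
0.6 [645.   3. 132.] [324.9 210.9]
0.7 [645.  12. 132.] [327.6 209.4]
0.8 [645.  21. 130.] [330.3 208.3]
0.9 [644.  30. 128.] [332.8 207.6]
1.0 [644.  38. 125.] [335.2 207.1]
1.1 [644.  46. 121.] [337.4 207. ]
1.2 [644.  54. 116.] [339.4 207.3]
(74, array([314.91891892, 218.01351351]))
[ 647.0916967  -138.00609808  199.2583744 ]
```

```bash
python3 - <<'E'
from look import *
def knob(th,dz=-12,dy=2):
    y=90*np.sin(th-.6);z=42+90*np.cos(th-.6);return (523.3+122-.031*y,-.5+3.8+y+dy,z+dz,.03)
plan((646,-28,200,.03),(646,-28,114,.03,25)); print()
plan(*[knob(t)+(30,) for t in np.arange(.32,1.21,.08)],(643.8,56,104,.03),start=(646,-28,114,.03))
E
```

```text
"dp": [[0.01,-0.69,0.0],[0.03,-1.37,-0.01],[0.04,-2.06,-0.01],[0.05,-2.75,-0.02],[0.05,-2.75,0.52]] "rot": [[0,0,0.0],[0,0,0.0],[0,0,-0.01],[0,0,-0.01],[0,0,-0.01]]
"dp": [[0.0,0.0,0.54],[0.0,0.0,1.07],[0.0,0.0,1.61]] "rot": [[0,0,0.0],[0,0,0.0],[0,0,0.0]]

"dp": [[0.01,-0.21,-0.06],[0.01,-0.39,-0.11],[0.01,-0.56,-0.13],[0.01,-0.74,-0.15],[0.01,-0.92,-0.15]] "rot": [[0,0,0.0],[0,0,0.0],[0,0,0.0],[0,0,0.0],[0,0,0.0]]
"dp": [[0.0,-0.18,0.02],[0.0,-0.36,0.04],[0.0,-0.53,0.09],[0.0,-0.71,0.14],[0.0,-0.87,0.21]] "rot": [[0,0,0.0],[0,0,0.0],[0,0,0.0],[0,0,0.0],[0,0,0.0]]
"dp": [[0.0,-0.16,0.09],[0.0,-0.31,0.18],[0.0,-0.31,0.19]] "rot": [[0,0,0.0],[0,0,0.0],[0,0,0.0]]
```

Emit:
play_rows(
  dp=[
    [0,-0.69,0],
    [0,-1.37,0],
    [0,-2.06,0],
    [-0.01,-2.75,0],
    [-0.01,-2.75,0],
  ],
  rot=[
    [0,0,0],
    [0,0,0],
    [0,0,0],
    [0,0,0],
    [0,0,0],
  ],
)

```text
clock: 39.62
eef_pos: [642.1, -22.6, 197.9]
tcp_rot: [-3.139, 0.003, 0.033]
contact_force: [-0.3, 1.2, 0.5]
opening: 0.552
grasp_force: 0.0
```

Emit:
play_rows(
  dp=[
    [0,0,0.3],
    [0,0,0.5],
    [0,0,0.8],
    [0,0,0.8],
    [0,0,0.8],
  ],
  rot=[
    [0,0,0],
    [0,0,0],
    [0,0,0],
    [0,0,0],
    [0,0,0],
  ],
)

```text
clock: 40.03
eef_pos: [642.5, -28.7, 165.9]
tcp_rot: [-3.141, 0.003, 0.03]
contact_force: [-0.8, -1.0, 0.6]
opening: 0.55
grasp_force: 0.0
```

Emit:
play_rows(
  dp=[
    [0.04,0,0.3],
    [0.07,0,0.6],
    [0.07,0,0.9],
    [0.07,0,1.2],
    [0.07,0,1.3],
  ],
  rot=[
    [0,0,0],
    [0,0,0],
    [0,0,0],
    [0,0,0],
    [0,0,0],
  ],
)

```text
clock: 40.45
eef_pos: [644.9, -27.9, 112.8]
tcp_rot: [-3.141, 0.003, 0.03]
contact_force: [-0.6, 0.9, -0.9]
opening: 0.548
grasp_force: 0.0
```

Emit:
play_rows(
  dp=[
    [0,0,0],
    [0,0,0],
    [0,0,0],
    [0,0,0],
  ],
  rot=[
    [0,0,0],
    [0,0,0],
    [0,0,0],
    [0,0,0],
  ],
  fingers=0.4,
)

```text
clock: 40.78
eef_pos: [646.9, -27.9, 116.4]
tcp_rot: [3.142, -0.001, 0.031]
contact_force: [0.2, 1.0, 1.1]
opening: 0.4
grasp_force: 0.0
```

Emit:
play_rows(
  dp=[
    [0,-0.1,-0.03],
    [0,-0.2,-0.06],
    [0,-0.3,-0.08],
    [0,-0.39,-0.11],
  ],
  rot=[
    [0,0,0],
    [0,0,0],
    [0,0,0],
    [0,0,0],
  ],
)

```text
clock: 41.12
eef_pos: [646.1, -11.8, 120.5]
tcp_rot: [3.141, -0.001, 0.031]
contact_force: [-1.0, -0.5, 1.4]
opening: 0.397
grasp_force: 0.5
```

Emit:
play_rows(
  dp=[
    [0,-0.17,-0.02],
    [0,-0.35,-0.04],
    [0,-0.53,-0.04],
    [0,-0.71,-0.02],
    [0,-0.89,0],
  ],
  rot=[
    [0,0,0],
    [0,0,0],
    [0,0,0],
    [0,0,0],
    [0,0,0],
  ],
)

```text
clock: 41.53
eef_pos: [644.7, 24.3, 120.0]
tcp_rot: [-3.141, 0.0, 0.031]
contact_force: [-0.5, -0.9, 0.6]
opening: 0.395
grasp_force: 0.4
```

Emit:
play_rows(
  dp=[
    [0,-0.17,0.05],
    [0,-0.34,0.11],
    [0,-0.5,0.18],
    [0,-0.6,0.24],
  ],
  rot=[
    [0,0,0],
    [0,0,0],
    [0,0,0],
    [0,0,0],
  ],
)

```text
clock: 41.87
eef_pos: [643.8, 48.2, 109.9]
tcp_rot: [-3.141, 0.0, 0.031]
contact_force: [-0.2, -1.0, 0.1]
opening: 0.398
grasp_force: 0.3
```

Emit:
play_rows(
  dp=[
    [0,-0.05,0.04],
    [0,-0.1,0.07],
    [0,-0.13,0.08],
    [0,-0.13,0.08],
  ],
  rot=[
    [0,0,0],
    [0,0,0],
    [0,0,0],
    [0,0,0],
  ],
)

```text
clock: 42.2
eef_pos: [643.8, 52.5, 107.1]
tcp_rot: [-3.142, 0.0, 0.031]
contact_force: [0.2, -0.6, -0.1]
opening: 0.4
grasp_force: 0.0
```

Emit:
play_rows(
  dp=[
    [0,-0.05,0.03],
    [0,-0.09,0.05],
    [0,-0.12,0.06],
    [0,-0.14,0.06],
    [0,-0.14,0.06],
  ],
  rot=[
    [0,0,0],
    [0,0,0],
    [0,0,0],
    [0,0,0],
    [0,0,0],
  ],
)

```text
clock: 42.62
eef_pos: [643.8, 57.3, 104.9]
tcp_rot: [3.14, -0.0, 0.031]
contact_force: [0.6, -4.4, -0.1]
opening: 0.401
grasp_force: 2.3
```

Emit:
play_rows(
  dp=[
    [0,0.08,0],
    [0,0.08,0],
    [0,0.08,0],
    [0,0.08,0],
  ],
  rot=[
    [0,0,0],
    [0,0,0],
    [0,0,0],
    [0,0,0],
  ],
  fingers=0.6,
)

```text
clock: 42.95
eef_pos: [643.8, 55.0, 104.9]
tcp_rot: [-3.141, 0.0, 0.03]
contact_force: [-0.1, -0.9, 0.2]
opening: 0.601
grasp_force: 0.0
```

Emit:
play_rows(
  dp=[
    [0,0,-0.4],
    [0,0,-0.9],
    [0,0,-1.5],
    [0,0,-2.2],
    [0,0,-3],
  ],
  rot=[
    [0,0,0],
    [0,0,0],
    [0,0,0],
    [0,0,0],
    [0,0,0],
  ],
)

```text
clock: 43.37
eef_pos: [643.0, 55.0, 225.0]
tcp_rot: [-3.142, 0.002, 0.031]
contact_force: [0.9, 0.5, 0.4]
opening: 0.6
grasp_force: 0.0
```

Emit:
play_rows(
  dp=[
    [-0.7,0,0],
    [-1.4,0,0],
    [-2.1,0,0],
    [-2.8,0,0],
    [-3.5,0,0],
  ],
  rot=[
    [0,0,0],
    [0,0,0],
    [0,0,0],
    [0,0,0],
    [0,0,0],
  ],
)

```text
clock: 43.78
eef_pos: [502.4, 50.7, 224.9]
tcp_rot: [-3.141, -0.0, 0.031]
contact_force: [1.1, 0.5, 0.4]
opening: 0.598
grasp_force: 0.0
```

Emit:
play_rows(
  dp=[
    [-0.7,0,0],
    [-1.4,0,0],
    [-2.1,0,0],
    [-2.1,0,0],
    [-2.1,0,0],
  ],
  rot=[
    [0,0,0],
    [0,0,0],
    [0,0,0],
    [0,0,0],
    [0,0,0],
  ],
)

```text
clock: 44.2
eef_pos: [419.2, 48.1, 225.3]
tcp_rot: [-3.141, -0.001, 0.031]
contact_force: [0.3, -0.0, 0.1]
opening: 0.602
grasp_force: 0.0
```

```bash
python3 - <<'E'
from look import *
S=grab("scene","scene13");T=grab("top","top13")
b=(328,195,350,220)
g=S["color"][b[1]:b[3],b[0]:b[2]].max(2);i=np.argwhere(g<50);print(len(i),i.mean(0)[::-1]+b[:2])
crop(S,130,125,445,315,2.5,"s13")
E
```

```text
66 [338.95454545 207.53030303]
```

View pics/s13.png

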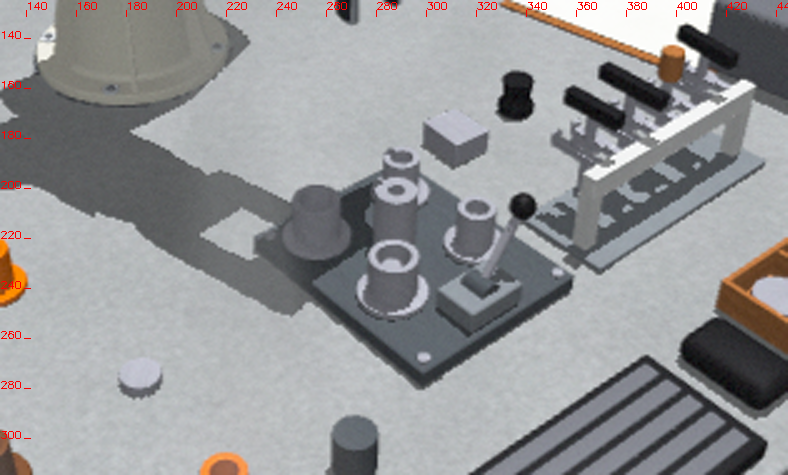

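The knob is at pixel (339,207.5), which puts the lever at about 1.18 rad, fully over. All four sleeves are seated, the key is hung, and the bystanders are where they were.

```bash
python3 -c "
from rig import r
print(r.sign_off())"
```

```text
the job is handed in; nothing more can be done
None
```

The job is done and handed in: the T-key hangs in the empty fork, all four sleeves are fully home on their spigots and the clamp lever is right over at about 1.18 rad; my first push on the lever hit about 98 N at the wrist (limit 120 N), with only the closed fingers touching as far as I could tell, and I then moved it by straddling the knob.

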